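Spacer bar into the clamping nest

ROBOT

A 6-joint arm with a two-finger parallel gripper is mounted at the origin on the work surface. World frame = base frame: x ahead of the robot, y to its left, z up, the work surface at z = 0. Lengths are in m, angles in rad, forces in N, time in s.
With the tool pointing down it reaches from about 0.375 to 0.975 m from the base axis. Payload 3.8 kg.
Tool frame: the origin (TCP) lies midway between the tips of the shut fingers; the grasp point (between the pads) lies 19 mm behind it; z points along the fingers, y is the line along which they close (so a half turn about z gives the same grasp; the last joint's range is limited). The gripper opens to 85 mm and grips with 20 to 120 N. Pads are 22 mm wide; open, the fingers measure 114 mm over their backs; the gripper's body (76 mm by 85 mm) begins 54 mm behind the grasp point. The pads swing forward as they close: fully open they stand 13 mm farther back than shut.
Start: joints at [1.183, 0.264, 1.604, -0, 1.274, -0.037], TCP at [0.232, 0.634, 0.201] pointing down, gripper open.
Joint ranges: [-2.63, 2.63], [-0.94, 2.18], [0.31, 2.57], [-1.31, 4.45], [0, 2.66], [-2.55, 2.55]. Speed limits (rad/s): [2.57, 2.57, 3.14, 3.14, 3.14, 3.14].

INTERFACE

Orientations are given as a rotation vector (axis times angle).
In Python, from workcell import status, read_camera, workorder, masks_of gives the robot as it stands.
- The arm moves only by the tool drive_tool, never from a script. Its argument "rows" is a list of rows, each a list of 7 numbers: the turn, a rotation vector about the tool's x, y, z in degrees, then the shift along the tool's x, y, z in m, then the opening, from 0 (shut) to 1 (fully open). In form: [[ax, ay, az, tx, ty, tz, claw], ...]. A call has 1 to 8 rows; each row shifts and turns the commanded pose from where the row before left it, along the tool's axes as they then stand; what a row does not reach is not made up. A row lasts 1/12 s, in which the tool goes at most 41.7 mm and 7.16 degrees, less where a joint would pass 70% of its speed; a pose out of reach is approached as far as the arm can. A call is refused whole if a number of a shift passes 0.0417 or a number of a turn 7.16, either way. A call with a gripper value outside its range is refused whole. The fingers move at their own pace and stop on an object; "force" is the grip in N (left out, the last holds). Time passes only in rows, so rows that do not move let the fingers close. It gives the time, the measured TCP pose, the force, the opening and the grip force at its end, in the units of the state.
- status.read_state(): the state, without advancing time (a new reading comes with each control period).
- read_camera(name): name is "scene" or "top" or "wrist"; returns a dict with "color" (400x640x3 uint8, red, green, blue), "intrinsics" (3x3 intrinsics, pixels), "world_from_camera" (4x4, takes a point from camera to world coordinates); the wrist camera has in their place "mount" (4x4, takes a point from camera to tool coordinates, whose origin is the TCP and whose axes are the flange's). Camera axes: x right, y up, looking along -z (the intrinsics and any distortion apply to the point x, -y, -z); pixel columns grow to the right and rows downward; lengths in m; the calibration is good to about 2 mm. A picture is of the moment at which its call begins: read the wrist's pose just before it. There is no depth.
- workorder.finish_job(): hands the job in; it is judged then, once.
Trained networks look in a picture, given as the dict that the camera call returned (one of the last four; its "shot" number tells which), for a name from the list of things; names that differ only in an ending like _2 or _b are one class to them, and where a whole thing is asked for, a point or a joint stands for the part that bears it (a point fixed in the world has none). Each returns a list of dicts, best first, with "score" (0 to 1); they miss things now and then, are a little off and sometimes report something else, mostly with a low value. They report only what shows in the picture. A call takes as long as a camera call. They do not tell look-alikes from the thing itself.
- masks_of(picture, name): "mask" (400x640 bool, what is visible of it) and "bbox" ([left, top, right, bottom] in pixels, round what is visible of it).
The state is a dict: "time": time; "q": joint angles; "joint_vel": joint speeds; "joint_torque": joint torques, N m; "tool_pos": TCP position; "tcp_rot": TCP orientation; "wrist_force": force on the tool from outside, world axes, zero at the start; "torque": the same for the moment, N m; "width": opening from 0.0 (shut) to 1.0 (fully open); "grip_force": force on a finger pad.
Only numpy, scipy, OpenCV 4.12 (cv2) and the standard library are available. Lean on these libraries where they do the work, as an engineer would, in place of code of your own. Each camera call takes 0.05 s, during which the arm holds its last target. There are 200 camera calls.

TASK

Tare the clamp-force read-out by pressing its recessed button all the way down with the stylus, then put the stylus back in its stand. Next, slide the steel spacer bar, on its narrow edge and centred, down to the floor of the gap in the one nest where the gap is wide enough (do not force it into the tight ones), let go of it, and push that nest's sliding plate by its lug until the bar sits flush between plate and cheek. Finish while still holding the plate firmly pressed, and leave the other things on the bench alone.

Things in the scene. Friction and masses are not known exactly. Their poses are not given: they have to be found in the camera images.
- readout: Grey clamp-force read-out, fixed box. Front part 60 x 100 mm in plan with its top at z = 40 mm, raised screen part behind it (x +15 to +47 mm) with top at z = 62 mm. Origin on the underside; z up. A 14 mm round recess with the tare button in it opens in the front part's top at x = -15, y = 0 mm.
- tare_button: Spring tare button, white, 12 mm diameter, at the bottom of the recess. Origin: centre of its top face, at rest 5 mm below the recess's mouth, i.e. 35 mm above the bench. It goes straight down 4 mm: 1.5 N to start, 3.5 N fully down, then a hard stop.
- stand: Fixed dark wooden block 60 x 60 x 50 mm with a 14 mm round upright hole through its centre; origin: centre of its underside. The stylus stands in the hole.
- stylus: Aluminium stylus standing upright in the stand. Origin: centre of the underside of its collar (26 mm diameter, 4 mm thick), which rests on the stand's top (50 mm above the bench). Above the collar a round handle, 12 mm diameter, from z = +4 to +56 mm; below it a steel shaft, 8 mm diameter, with a 6 mm tip ending at z = -45 mm. About 50 to 80 g.
- stylus_tip (a point): End of the stylus's tip, 45 mm below its collar's underside.
- spacer: Plain steel spacer bar, 12 mm thick (x), 70 mm long (y), 40 mm tall (z), standing on its narrow edge on the bench near the robot; origin: centre of its underside. About 0.2 to 0.35 kg.
- nest_a: The nest with the wide gap. Nests look alike but for the gap; any order. Fixed base 140 x 84 x 10 mm; origin: centre of its underside, z up. Fixed cheek at its +x end: 16 mm thick, 84 wide, top z = 26 mm, inner face at x = +50 mm. Between cheek and sliding plate an upright gap along y, open at top and both ends, floor z = 10 mm, 16 mm wide at rest.
- plate_a: Sliding plate of nest_a, same axes. Origin: bottom centre of its front face (at the gap). 60 mm wide, top z = +16 mm; at its back a lug to push on (x -80 to -68, top z = +40 mm). Slides only to +x; a spring (3 to 4 N) returns it. At rest at x = 34, z = 10 mm of the nest. With the bar in the gap it moves 4 mm until flush; pushing with about 10 N holds it.
- nest_b: A nest with a tight gap. Nests look alike but for the gap; any order. Fixed base 140 x 84 x 10 mm; origin: centre of its underside, z up. Fixed cheek at its +x end: 16 mm thick, 84 wide, top z = 26 mm, inner face at x = +50 mm. Between cheek and sliding plate an upright gap along y, open at top and both ends, floor z = 10 mm, 10 mm wide at rest.
- plate_b: Sliding plate of nest_b, same axes. Origin: bottom centre of its front face (at the gap). 60 mm wide, top z = +16 mm; at its back a lug to push on (x -80 to -68, top z = +40 mm). Slides only to +x; a spring (3 to 4 N) returns it. At rest at x = 40, z = 10 mm of the nest.
- nest_c: A nest with a tight gap. Nests look alike but for the gap; any order. Fixed base 140 x 84 x 10 mm; origin: centre of its underside, z up. Fixed cheek at its +x end: 16 mm thick, 84 wide, top z = 26 mm, inner face at x = +50 mm. Between cheek and sliding plate an upright gap along y, open at top and both ends, floor z = 10 mm, 8 mm wide at rest.
- plate_c: Sliding plate of nest_c, same axes. Origin: bottom centre of its front face (at the gap). 60 mm wide, top z = +16 mm; at its back a lug to push on (x -80 to -68, top z = +40 mm). Slides only to +x; a spring (3 to 4 N) returns it. At rest at x = 42, z = 10 mm of the nest.
- oil: Bystander: small clear oil bottle, 40 mm diameter, 75 mm tall; loose on the bench, to be left where it is.
- tin: Bystander: small aluminium tin, 38 mm diameter, 28 mm tall; loose on the bench, to be left where it is.
- weight: Bystander: brass weight with a neck, 34 mm diameter, 34 mm tall; loose on the bench, to be left where it is.
- screwdriver: Bystander: screwdriver lying down, 170 mm long; loose on the bench, to be left where it is.
- hammer: Bystander: small hammer lying down; loose on the bench, to be left where it is.
- blank: Bystander: flat steel blank, 66 x 16 x 5 mm; loose on the bench, to be left where it is.
- collar: Bystander: brass collar, 28 mm diameter, 12 mm tall; loose on the bench, to be left where it is.
Not all that is in view belongs to the job. Leave any orange look-alike of the stand alone. Leave any pink look-alike of the nest_a alone.

How it is judged:
By the outcome, as a careful person would: the job done as asked, in the order asked, and still so for the second after the job is handed in, while the arm keeps its last pose, push and grip.
It also fails if it takes over 72 s, if anything falls off the work surface, if the arm or the gripper's body presses on something with over 40 N, if the wrist force passes 120 N, or if a joint passes its speed limit or range.

## Working session

There is one attempt and no reset: what is moved stays moved. The work goes in short steps, Python scripts to look and compute and a tool call to move; the robot and the scene stay as the last step left them, time stands still between calls to the robot, and variables do not carry over. Pictures are saved under pics/ and viewed, at most 10 in all, crops included, and the job is handed in when it is done.

Besides the shell and the picture viewer there is one more tool, called after ">>>" as name([rows], argument=value, ...), one row to a line, values as JSON. drive_tool: Moves the arm, as the interface text tells. Its arguments: {"type":"object","properties":{"rows":{"type":"array"},"force":{"type":"number"}},"required":["rows"]}

```bash
ls; mkdir -p pics; python3 - <<'E'
from workcell import status, read_camera
import cv2,json,numpy as np
np.set_printoptions(precision=4,suppress=True)
print(status.read_state())
for n in ["scene","top"]:
    p=read_camera(n); cv2.imwrite(f"pics/{n}0.png",p["color"][:,:,::-1]); print(n,p["intrinsics"],p["world_from_camera"],[k for k in p])
p=read_camera("wrist");print(p["mount"],p["intrinsics"],{k:v for k,v in p.items() if k not in("color","mount","intrinsics")})
E
```

```text
pics
{'time': 0.0, 'q': array([ 1.1831,  0.2648,  1.6054, -0.    ,  1.2737, -0.0369]), 'joint_vel': array([-0.0013, -0.0007, -0.0016, -0.    ,  0.0006,  0.0002]), 'joint_torque': array([  0.0024, -51.5112, -36.7323,   0.0003,   0.0128,  -0.    ]), 'tool_pos': array([0.2317, 0.6331, 0.1994]), 'tcp_rot': array([-0.5481, -3.0929,  0.0035]), 'wrist_force': array([-0.1526, -0.1096, -0.9647]), 'torque': array([-0.0288, -0.0112, -0.0137]), 'grip_force': 0.0, 'width': 1.0011269166295778}
scene [[500.7775   0.     319.5347]
 [  0.     500.7775 193.6876]
 [  0.       0.       1.    ]] [[ 0.5963 -0.6436  0.4798  1.1498]
 [ 0.8028  0.4776 -0.357  -0.4564]
 [ 0.0007  0.5981  0.8015  1.1171]
 [ 0.      0.      0.      1.    ]] ['color', 'intrinsics', 'world_from_camera', 'shot']
top [[405.9803   0.     313.2386]
 [  0.     405.9803 194.2331]
 [  0.       0.       1.    ]] [[ 0.0086  0.9976 -0.0684  0.4294]
 [-0.9997  0.0069 -0.0248 -0.0102]
 [-0.0242  0.0686  0.9974  1.4299]
 [ 0.      0.      0.      1.    ]] ['color', 'intrinsics', 'world_from_camera', 'shot']
[[ 0.0011  0.9482  0.3176  0.0807]
 [ 1.     -0.0007 -0.0015  0.0007]
 [-0.0012  0.3176 -0.9482 -0.1736]
 [ 0.      0.      0.      1.    ]] [[297.5771   0.     319.3774]
 [  0.     297.5771 199.6417]
 [  0.       0.       1.    ]] {'shot': 3}
```

View pics/scene0.png

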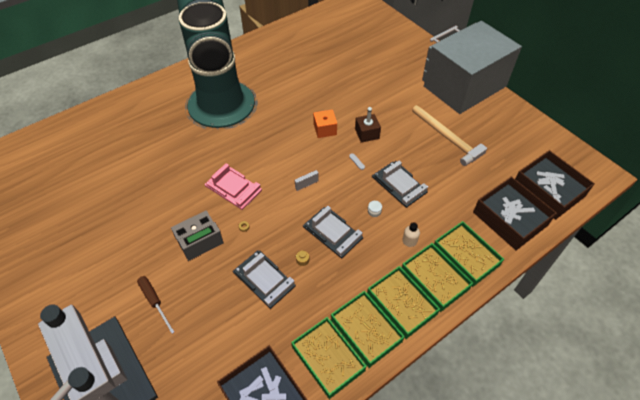

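View pics/top0.png

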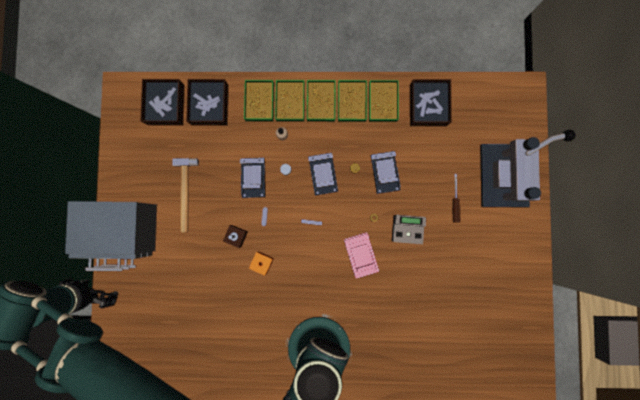

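```bash
cat > h.py <<'E'
import numpy as np, cv2
from scipy.optimize import minimize
from scipy.spatial.transform import Rotation as R
from workcell import status, read_camera, masks_of
np.set_printoptions(precision=4,suppress=True)
def T_tool(s=None):
    s=s or status.read_state(); T=np.eye(4); T[:3,:3]=R.from_rotvec(s["tcp_rot"]).as_matrix(); T[:3,3]=s["tool_pos"]; return T
def shoot(n):
    T=T_tool(); p=read_camera(n)
    p["W"]=T@p["mount"] if n=="wrist" else p["world_from_camera"]; return p
def proj(p,P):
    C=np.linalg.inv(p["W"]); c=np.atleast_2d(P)@C[:3,:3].T+C[:3,3]; c=c*[1,-1,-1]
    u=c@p["intrinsics"].T; return u[:,:2]/u[:,2:]
def ray(p,uv,z):
    d=np.linalg.inv(p["intrinsics"])@[uv[0],uv[1],1]; d=p["W"][:3,:3]@(d*[1,-1,-1]); o=p["W"][:3,3]
    return o+d*(z-o[2])/d[2]
def box(x0,x1,y0,y1,z0,z1): return np.array([[x,y,z] for x in(x0,x1) for y in(y0,y1) for z in(z0,z1)])*1e-3
def cyl(r,z0,z1): return np.array([[r*np.cos(a),r*np.sin(a),z] for a in np.linspace(0,6.28,25) for z in(z0,z1)])*1e-3
NEST=[box(-70,70,-42,42,0,10),box(50,66,-42,42,10,26)]
def PL(g): return [box(-68,0,-30,30,0,16),box(-80,-68,-30,30,0,40)]
M=dict(nest_a=NEST,readout=[box(-47,15,-50,50,0,40),box(15,47,-50,50,0,62)],stand=[box(-30,30,-30,30,0,50)],
 spacer=[box(-6,6,-35,35,0,40)],stylus=[cyl(13,0,4),cyl(6,4,56)])
M["readout"]=[box(-47,15,-50,50,0,40),box(15,47,-50,50,0,62)]
def place(parts,x,y,yaw,z=0):
    m=R.from_euler("z",yaw).as_matrix(); return [q@m.T+[x,y,z] for q in parts]
def sil(p,parts,bb,S=4):
    l,t,r,b=bb; im=np.zeros(((b-t)*S,(r-l)*S),np.uint8)
    for q in parts:
        h=cv2.convexHull(((proj(p,q)+.5-[l,t])*S).astype(np.float32)); cv2.fillConvexPoly(im,np.round(h*16).astype(np.int32),255,shift=4)
    return cv2.resize(im,None,fx=1/S,fy=1/S,interpolation=cv2.INTER_AREA)/255.
def fit(views,parts,x0,z=0):
    """views: list of (picture,mask); x0: x,y,yaw"""
    v=[]
    for p,m in views:
        ys,xs=np.nonzero(m); v.append((p,m,[max(xs.min()-15,0),max(ys.min()-15,0),min(xs.max()+16,640),min(ys.max()+16,400)]))
    def cost(a):
        q=place(parts,a[0]/100,a[1]/100,a[2]/10,z); e=0   # cm-ish scaling
        for p,m,bb in v:
            l,t,r,b=bb; mm=m[t:b,l:r]; e+=np.abs(sil(p,q,bb)-mm).sum()/mm.sum()
        return e/len(v)
    a0=np.array([x0[0]*100,x0[1]*100,x0[2]*10]); best=None
    for k in range(2):
        s=np.vstack([a0,a0+[1,0,0],a0+[0,1,0],a0+[0,0,1.]]); r=minimize(cost,s[0],method="Nelder-Mead",options=dict(initial_simplex=s,xatol=1e-3,fatol=1e-5)); a0=r.x
    return a0/[100,100,10],r.fun
E
python3 - <<'E'
from h import *
P=[shoot("scene"),shoot("top")]
for n in ["readout","tare_button","stand","stylus","spacer","nest_a","plate_a","oil","tin","weight","collar","blank"]:
    for p,nm in zip(P,"ST"):
        for d in masks_of(p,n)[:5]:
            ys,xs=np.nonzero(d["mask"]); c=(xs.mean(),ys.mean())
            z=dict(readout=.03,stylus=.07,nest_a=.008,plate_a=.026,spacer=.03,stand=.04,tare_button=.035).get(n,.015)
            print(n,nm,round(d["score"],2),d["bbox"],len(xs),ray(p,c,z)[:2],p["color"][d["mask"]].mean(0).round())
E
```

```text
readout S 0.95 [172.7, 209.3, 223.0, 260.7] 1534 [ 0.4175 -0.3001] [90. 89. 77.]
readout S 0.41 [368.9, 201.5, 381.1, 216.4] 169 [0.6241 0.1154] [185. 188. 183.]
readout T 0.96 [391.4, 215.0, 422.9, 243.5] 841 [ 0.4086 -0.299 ] [108. 105.  94.]
stand S 0.94 [355.4, 112.2, 385.6, 141.2] 515 [0.3956 0.2807] [66. 40. 27.]
stand S 0.63 [312.7, 109.6, 339.5, 134.4] 567 [0.3026 0.1929] [189.  98.  43.]
stand T 0.86 [252.5, 253.4, 269.2, 272.7] 335 [0.2881 0.1998] [192. 118.  45.]
stand T 0.55 [226.1, 224.0, 249.6, 246.3] 292 [0.3806 0.2891] [61. 37. 28.]
stylus S 0.71 [372.8, 200.6, 381.7, 214.8] 202 [0.643  0.0952] [182. 182. 174.]
stylus S 0.49 [363.5, 106.4, 371.8, 123.4] 111 [0.3805 0.2945] [147. 140. 128.]
stylus T 0.29 [238.0, 157.0, 272.4, 200.0] 976 [0.5774 0.2284] [ 98.  97. 112.]
spacer S 0.62 [296.4, 247.7, 307.4, 266.8] 166 [ 0.6325 -0.1252] [162. 127.  62.]
spacer S 0.59 [353.4, 114.5, 382.8, 141.6] 498 [0.3873 0.2874] [65. 40. 27.]
spacer S 0.54 [295.7, 173.8, 318.1, 190.4] 266 [0.4392 0.0255] [125. 117. 114.]
spacer T 0.56 [302.5, 218.3, 323.0, 226.0] 72 [0.4288 0.0274] [141
[... 1337 characters left out ...]
8 [404.9, 222.0, 421.6, 245.5] 306 [0.737  0.1466] [139. 118.  96.]
oil S 0.15 [309.2, 206.2, 346.5, 246.7] 833 [ 0.5898 -0.0059] [160. 159. 162.]
oil T 0.5 [276.8, 125.9, 287.7, 138.0] 118 [0.7397 0.1378] [109.  90.  74.]
tin S 0.73 [368.6, 202.8, 381.5, 215.7] 182 [0.6176 0.1244] [184. 186. 180.]
weight S 0.73 [296.2, 247.8, 307.4, 269.4] 171 [ 0.6251 -0.1205] [162. 127.  62.]
weight T 0.46 [348.8, 161.4, 361.4, 171.6] 80 [ 0.6204 -0.1192] [139. 108.  49.]
collar T 0.62 [368.1, 217.5, 375.7, 221.2] 32 [ 0.4475 -0.1831] [132.  97.  48.]
collar T 0.35 [262.1, 206.8, 268.7, 224.4] 81 [0.4465 0.1947] [138. 133. 151.]
blank T 0.42 [260.7, 207.6, 265.1, 223.9] 70 [0.446  0.1951] [139. 136. 156.]
```

```bash
cat >> h.py <<'E'
def near(p,name,xy,z,tol=.05,n=6):
    b=[d for d in masks_of(p,name) if np.hypot(*(ray(p,np.argwhere(d["mask"]).mean(0)[::-1],z)[:2]-xy))<tol]
    return b[0]["mask"] if b else None
E
python3 - <<'E'
from h import *
P=[shoot("scene"),shoot("top")]
T=T_tool(); print(T)
for n,xy,z,yw in [("readout",(.412,-.3),.03,0),("stand",(.388,.285),.04,.5),("spacer",(.434,.026),.03,-.1),("nest_a",(.6,-.01),.008,.1),("nest_a",(.61,-.227),.008,.1),("nest_a",(.587,.239),.008,0)]:
    V=[(p,near(p,n,np.array(xy),z)) for p in P]; V=[v for v in V if v[1] is not None]
    parts=M[n]
    if n=="nest_a": parts=NEST+[q+[.038,0,.01] for q in PL(0)]
    if n=="stand": parts=parts+[q+[0,0,.05] for q in M["stylus"]]; V=[(p,m|(k if (k:=near(p,"stylus",np.array(xy),.07)) is not None else m)) for p,m in V]
    for v in ([V]+[[w] for w in V]): print(n,len(v),*fit(v,parts,(*xy,yw)))
E
```

```text
[[-0.9391  0.3437 -0.      0.232 ]
 [ 0.3437  0.9391 -0.0001  0.6339]
 [-0.     -0.0001 -1.      0.2007]
 [ 0.      0.      0.      1.    ]]
readout 2 [ 0.4095 -0.3005 -0.0644] 0.05524040229922583
readout 1 [ 0.4103 -0.2996 -0.0609] 0.03460221695515814
readout 1 [ 0.4081 -0.3017 -0.0846] 0.055672190312713185
stand 2 [0.3801 0.2938 1.2041] 0.09393159994629466
stand 1 [ 0.3813  0.2944 -0.3837] 0.08617614269788182
stand 1 [0.3792 0.2921 1.2336] 0.07533127964402718
spacer 2 [ 0.43    0.0311 -0.1039] 0.22933443430848277
spacer 1 [ 0.4329  0.0339 -0.0615] 0.1612002376708259
spacer 1 [ 0.4294  0.0303 -0.108 ] 0.23685121107266435
nest_a 2 [ 0.6009 -0.0076  0.1614] 0.0640386238731665
nest_a 1 [ 0.603  -0.0076  0.1539] 0.06053921568627451
nest_a 1 [ 0.5997 -0.0078  0.1624] 0.05449953803510933
nest_a 2 [ 0.6077 -0.2268  0.1484] 0.0700784804414287
nest_a 1 [ 0.609  -0.226   0.1437] 0.04183285254400267
nest_a 1 [ 0.6067 -0.2278  0.1505] 0.08151109418956363
nest_a 2 [0.5864 0.2411 0.0372] 0.06574006439264965
nest_a 1 [0.5884 0.2412 0.0431] 0.06169015669395449
nest_a 1 [0.5855 0.2409 0.0259] 0.05061050789484151
```

```bash
cat >> h.py <<'E'
def th(): T=T_tool(); return np.degrees(np.arctan2(T[1,0],T[0,0]))
def plan(x,y,z,theta,n,frm=None):
    T=T_tool(); p=T[:3,3]; a=th(); 
    if frm is not None: p,a=np.array(frm[:3]),frm[3]
    d=(np.array([x,y,z])-p)/n; da=-(theta-a)/n
    for i in range(n):
        t=np.radians(a-i*da); c,s=np.cos(t),np.sin(t)
        print([0,0,round(da,2),round(d[0]*c+d[1]*s,4),round(d[0]*s-d[1]*c,4),round(-d[2],4)])
E
python3 - <<'E'
from h import *
plan(.25,.35,.2,104,8)
plan(.37,.285,.2,90,4,(.25,.35,.2,104))
E
```

```text
[0, 0, np.float64(6.99), np.float64(-0.0143), np.float64(-0.0325), np.float64(0.0001)]
[0, 0, np.float64(6.99), np.float64(-0.0182), np.float64(-0.0306), np.float64(0.0001)]
[0, 0, np.float64(6.99), np.float64(-0.0217), np.float64(-0.0281), np.float64(0.0001)]
[0, 0, np.float64(6.99), np.float64(-0.025), np.float64(-0.0253), np.float64(0.0001)]
[0, 0, np.float64(6.99), np.float64(-0.0279), np.float64(-0.022), np.float64(0.0001)]
[0, 0, np.float64(6.99), np.float64(-0.0304), np.float64(-0.0185), np.float64(0.0001)]
[0, 0, np.float64(6.99), np.float64(-0.0324), np.float64(-0.0147), np.float64(0.0001)]
[0, 0, np.float64(6.99), np.float64(-0.0339), np.float64(-0.0106), np.float64(0.0001)]
[0, 0, 3.5, np.float64(-0.023), np.float64(0.0252), np.float64(-0.0)]
[0, 0, 3.5, np.float64(-0.0214), np.float64(0.0265), np.float64(-0.0)]
[0, 0, 3.5, np.float64(-0.0198), np.float64(0.0278), np.float64(-0.0)]
[0, 0, 3.5, np.float64(-0.0181), np.float64(0.029), np.float64(-0.0)]
```

>>> drive_tool([
  [0, 0, 7, -0.014, -0.032, 0, 1],
  [0, 0, 7, -0.018, -0.031, 0, 1],
  [0, 0, 7, -0.022, -0.028, 0, 1],
  [0, 0, 7, -0.025, -0.025, 0, 1],
  [0, 0, 7, -0.028, -0.022, 0, 1],
  [0, 0, 7, -0.03, -0.018, 0, 1],
  [0, 0, 7, -0.032, -0.015, 0, 1],
  [0, 0, 7, -0.034, -0.011, 0, 1],
], force=40)

```text
time: 2.92
tool_pos: [0.249, 0.3495, 0.2007]
tcp_rot: [1.943, 2.468, 0.001]
wrist_force: [0.6, -0.9, 0.4]
width: 0.998
grip_force: 0.0
```

>>> drive_tool([
  [0, 0, 3.5, -0.023, 0.025, 0, 0.6],
  [0, 0, 3.5, -0.021, 0.026, 0, 0.6],
  [0, 0, 3.5, -0.02, 0.028, 0, 0.6],
  [0, 0, 3.5, -0.018, 0.029, 0, 0.6],
  [0, 0, 0, 0, 0, 0, 0.6],
  [0, 0, 0, 0, 0, 0, 0.6],
])

```text
time: 3.42
tool_pos: [0.3697, 0.2851, 0.2008]
tcp_rot: [-2.227, -2.216, -0.0]
wrist_force: [-0.1, 0.6, 0.2]
width: 0.601
grip_force: 0.0
```

```bash
python3 - <<'E'
from h import *
s=status.read_state(); print(s["tool_pos"],th(),s["q"],s["width"],s["wrist_force"])
p=shoot("wrist"); cv2.imwrite("pics/w1.png",p["color"][:,:,::-1])
for n,z in(("stylus",.1),("stand",.05)):
  for d in masks_of(p,n)[:3]: print(n,d["score"],d["bbox"],ray(p,np.argwhere(d["mask"]).mean(0)[::-1],z),p["color"][d["mask"]].mean(0))
print(proj(p,[[.3805,.2935,.106],[.3805,.2935,.05]]))
E
```

```text
[0.3697 0.2851 0.2008] 89.71565967525973 [ 0.6033 -0.1385  2.0299  0.0002  1.2501  0.6082] 0.6007054716014402 [-0.148   0.6081  0.1574]
stylus 0.74 [317.2, 160.3, 344.3, 189.3] [0.3811 0.3014 0.1   ] [187.6902 187.6902 193.7176]
stand 0.86 [222.4, 203.3, 290.6, 261.5] [0.2956 0.2178 0.05  ] [208.6248 111.5675   1.8794]
stand 0.63 [295.0, 131.1, 365.0, 202.5] [0.3825 0.2976 0.05  ] [97.0053 53.6992 32.613 ]
[[329.4304 183.4589]
 [327.7837 170.146 ]]
```

View pics/w1.png

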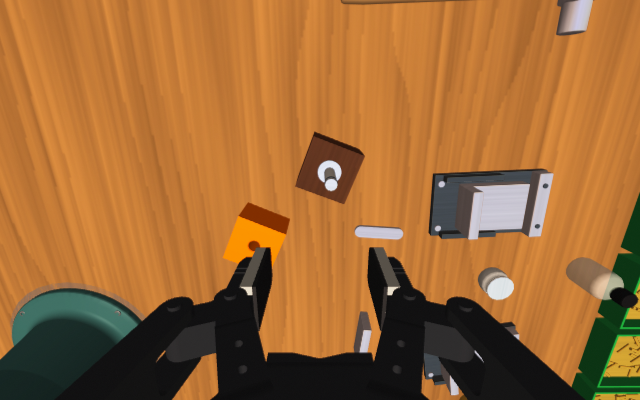

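```bash
python3 - <<'E'
from h import *
p=shoot("wrist")
print(ray(p,(331,185),.106),ray(p,(329,172),.054))
m=near(p,"stand",np.array([.38,.297]),.05); s=near(p,"stylus",np.array([.38,.297]),.08)
print(fit([(p,m|s)],M["stand"]+[q+[0,0,.05] for q in M["stylus"]],(.381,.294,1.2)), fit([(p,s)],[q+[0,0,.05] for q in M["stylus"]],(.381,.294,1.2)))
n=near(p,"plate_a",np.array([.588,.24]),.03); k=near(p,"nest_a",np.array([.588,.24]),.02)
print(fit([(p,k)],NEST+[q+[.038,0,.01] for q in PL(0)],(.587,.24,.04)))
cv2.imwrite("pics/crop_n.png",cv2.resize(p["color"][150:255,415:570,::-1],None,fx=5,fy=5,interpolation=cv2.INTER_CUBIC))
E
```

```text
[0.3799 0.2934 0.106 ] [0.3796 0.2937 0.054 ]
(array([0.382 , 0.2926, 1.1983]), np.float64(0.03509835700892999)) (array([0.3817, 0.2922, 1.2609]), np.float64(0.09690172214930595))
(array([0.5882, 0.2389, 0.045 ]), np.float64(0.036342519105838994))
```

View pics/crop_n.png

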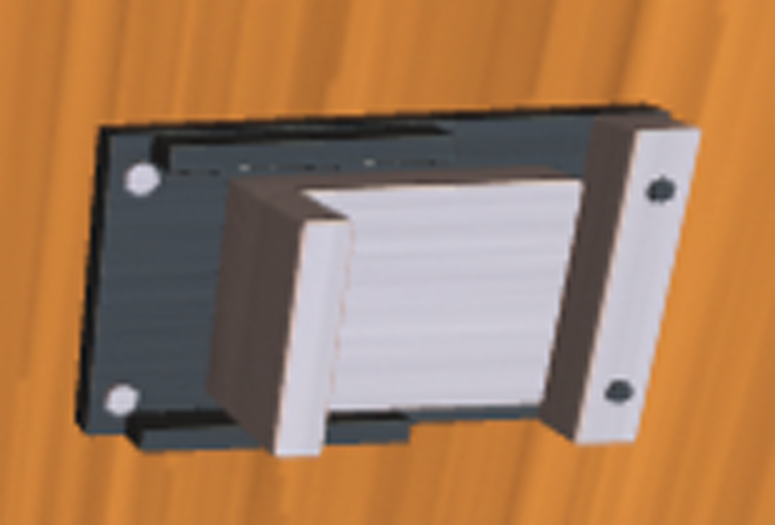

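>>> drive_tool([
  [0, 0, 0, 0.008, 0.011, 0.02, 0.4],
  [0, 0, 0, 0, 0, 0.035, 0.4],
  [0, 0, 0, 0, 0, 0.035, 0.4],
  [0, 0, 0, 0, 0, 0.035, 0.4],
  [0, 0, 0, 0, 0, 0.006, 0.4],
  [0, 0, 0, 0, 0, 0, 0.0],
  [0, 0, 0, 0, 0, 0, 0.0],
  [0, 0, 0, 0, 0, 0, 0.0],
], force=40)

```text
time: 4.48
tool_pos: [0.3813, 0.2954, 0.0721]
tcp_rot: [2.222, 2.219, 0.006]
wrist_force: [0.3, 0.0, -0.3]
width: 0.098
grip_force: 39.0
```

>>> drive_tool([
  [0, 0, 0, 0, 0, 0, 0.0],
  [0, 0, 0, 0, 0, 0, 0.0],
])

```text
time: 4.65
tool_pos: [0.3811, 0.295, 0.0719]
tcp_rot: [2.223, 2.219, 0.006]
wrist_force: [-0.4, 0.2, -0.0]
width: 0.103
grip_force: 39.0
```

```bash
python3 - <<'E'
from h import *
s=status.read_state(); print(s["tool_pos"],th(),s["width"],s["grip_force"],s["wrist_force"],s["torque"])
p=shoot("wrist"); cv2.imwrite("pics/w2.png",p["color"][:,:,::-1])
E
```

```text
[0.3811 0.295  0.0719] 89.90225026204317 0.10290353963045624 38.98431479930878 [-0.4148  0.2282 -0.0126] [-0.0791 -0.0078 -0.0146]
```

View pics/w2.png

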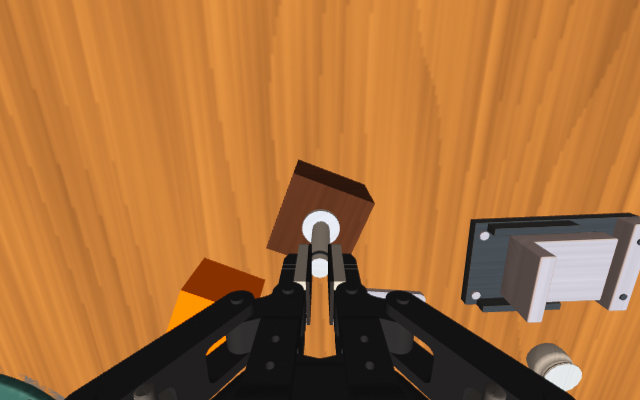

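>>> drive_tool([
  [0, 0, 0, 0, 0, -0.03, 0],
  [0, 0, 0, 0, 0, -0.03, 0],
  [0, 0, 0, 0, 0, -0.03, 0],
  [0, 0, 0, 0, 0.006, -0.03, 0],
  [0, 0, 0, -0.03, 0.01, -0.01, 0],
  [0, 0, 0, -0.038, 0.01, 0, 0],
  [0, 0, 0, -0.038, 0.01, 0, 0],
  [0, 0, 0, -0.038, 0.004, 0, 0],
])

```text
time: 5.37
tool_pos: [0.4208, 0.1488, 0.2014]
tcp_rot: [2.22, 2.219, 0.005]
wrist_force: [-0.6, 0.4, -0.1]
width: 0.096
grip_force: 39.1
```

>>> drive_tool([
  [0, 0, 0, -0.038, 0, 0, 0],
  [0, 0, 0, -0.038, 0, 0, 0],
  [0, 0, 0, -0.038, 0, 0, 0],
  [0, 0, 0, -0.038, 0, 0, 0],
  [0, 0, 0, -0.038, 0, 0, 0],
  [0, 0, 0, -0.038, 0, 0, 0],
  [0, 0, 0, -0.038, -0.004, 0, 0],
  [0, 0, 0, -0.038, -0.006, 0, 0],
])

```text
time: 6.03
tool_pos: [0.4089, -0.1562, 0.2008]
tcp_rot: [2.222, 2.218, 0.002]
wrist_force: [1.2, 0.2, -0.4]
width: 0.099
grip_force: 39.1
```

>>> drive_tool([
  [0, 0, 0, -0.038, -0.01, 0, 0],
  [0, 0, 0, -0.038, -0.008, 0, 0],
  [0, 0, 0, -0.035, 0, 0, 0],
  [0, 0, 0, -0.02, 0, 0.01, 0],
  [0, 0, 0, 0, 0, 0, 0],
  [0, 0, 0, 0, 0, 0, 0],
])

```text
time: 6.53
tool_pos: [0.39, -0.2856, 0.1896]
tcp_rot: [-2.226, -2.216, -0.0]
wrist_force: [-0.2, 0.9, -0.4]
width: 0.099
grip_force: 39.1
```

```bash
python3 - <<'E'
from h import *
s=status.read_state(); print(s["tool_pos"],th(),s["width"],s["grip_force"],s["wrist_force"],s["torque"])
p=shoot("wrist"); cv2.imwrite("pics/w3.png",p["color"][:,:,::-1])
for n,z in(("tare_button",.035),("stylus",.13)):
  for d in masks_of(p,n)[:3]: print(n,d["score"],d["bbox"],ray(p,np.argwhere(d["mask"]).mean(0)[::-1],z),p["color"][d["mask"]].mean(0))
m=near(p,"readout",np.array([.41,-.3]),.03)
if m is not None: print(fit([(p,m)],M["readout"],(.41,-.3,-.06)))
E
```

```text
[ 0.39   -0.2856  0.1896] 89.74842821009213 0.09942047594317571 39.12083566188812 [-0.2432  0.9343 -0.3988] [ 0.0037 -0.006  -0.0035]
tare_button 0.54 [317.7, 182.5, 329.0, 192.7] [ 0.3952 -0.2993  0.035 ] [231.8641 226.1553 209.835 ]
stylus 0.68 [302.0, 201.3, 342.0, 276.3] [ 0.3923 -0.3146  0.13  ] [165.6019 163.7854 164.5633]
(array([ 0.4107, -0.3005, -0.0698]), np.float64(0.14427629283851354))
```

View pics/w3.png

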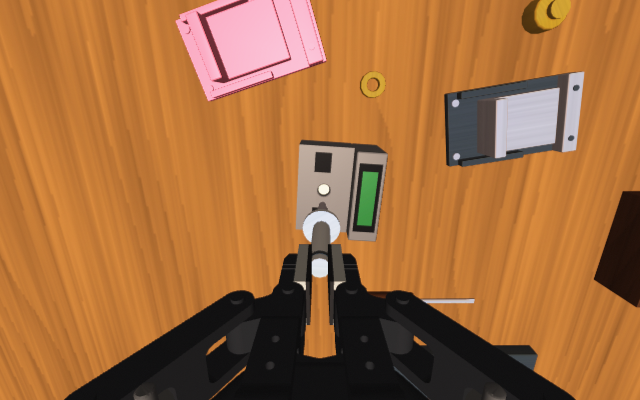

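```bash
python3 - <<'E'
from h import *
p=shoot("wrist"); z=T_tool()[2,3]
print(ray(p,(322.5,206),z-.067), ray(p,(321,227),z-.018), ray(p,(320,268),z+.034), ray(p,(323.4,189.5),.035))
print(p["color"][196:216,316:330].mean(2).astype(int))
E
```

```text
[ 0.395  -0.2881  0.1232] [ 0.3934 -0.2862  0.1722] [ 0.3925 -0.2873  0.2242] [ 0.3971 -0.2995  0.035 ]
[[158 150 115  85  59  60  74  72  60  80 113 136 155 158]
 [158 158 152 138 115 105  92  94 109 122 138 156 157 158]
 [158 157 158 156 152 142 141 143 153 153 155 157 157 157]
 [158 156 157 157 156 156 155 156 156 156 157 157 157 157]
 [157 157 157 157 157 156 157 157 157 157 158 156 157 156]
 [158 157 157 157 157 157 157 157 156 156 157 156 155 157]
 [157 156 157 153 120  94  95  97 127 156 156 156 156 157]
 [157 156 152 119  84  79  79  79  88 125 156 156 156 157]
 [156 155 149  95  78  78  79  78  75  91 155 155 156 156]
 [156 156 149  78  78  78  78  78  77  87 155 156 156 157]
 [155 152 116  77  78  78  78  78  77  81 124 155 155 155]
 [154 131  80  77  78  78  78  77  77  75  91 155 155 156]
 [124  95  75  77  78  78  79  77  77  74  82 137 155 156]
 [ 73  76  88  91  91  90  91  87  87  84  84 134 154 154]
 [ 91  92  94  94  93  92  92  91  91  90  90  99 117 143]
 [163 167 198 220 219 219 216 190 187 154 120  90  93 101]
 [225 225 227 229 228 228 228 225 225 220 218 213 182 120]
 [229 229 228 228 228 229 228 227 226 225 227 228 227 221]
 [228 228 228 229 228 228 227 226 227 229 230 231 231 232]
 [228 229 229 228 227 227 228 229 231 231 232 232 233 232]]
```

>>> drive_tool([
  [0, 0, 0, -0.006, 0.001, 0.024, 0],
  [0, 0, 0, -0.006, 0.001, 0.024, 0],
  [0, 0, 0, 0, 0, 0.024, 0],
  [0, 0, 0, 0, 0, 0, 0],
  [0, 0, 0, 0, 0, 0, 0],
])

```text
time: 7.2
tool_pos: [0.3918, -0.2954, 0.1167]
tcp_rot: [-2.22, -2.218, 0.0]
wrist_force: [0.6, -0.1, -0.9]
width: 0.096
grip_force: 39.1
```

```bash
python3 - <<'E'
from h import *
s=status.read_state(); print(s["tool_pos"],th(),s["wrist_force"])
p=shoot("wrist"); cv2.imwrite("pics/w4.png",cv2.resize(p["color"][150:300,250:400,::-1],None,fx=4,fy=4,interpolation=cv2.INTER_CUBIC))
E
```

```text
[ 0.3918 -0.2954  0.1167] 89.97231015146862 [ 0.6016 -0.1387 -0.887 ]
```

View pics/w4.png

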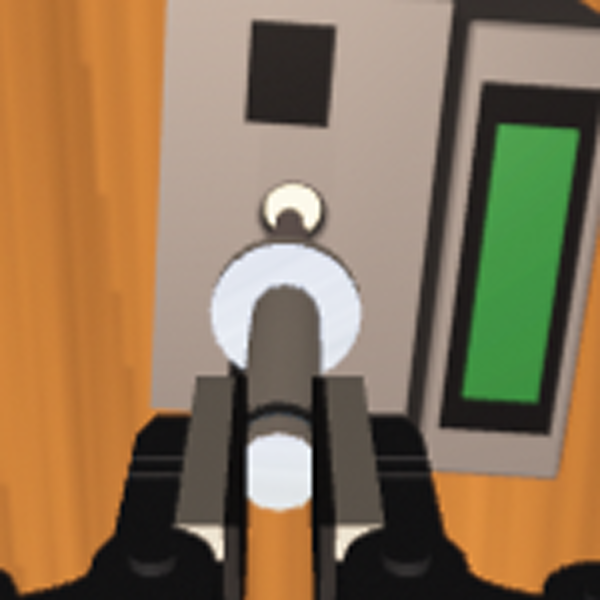

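```bash
python3 - <<'E'
from h import *
p=shoot("wrist"); z=T_tool()[2,3]
t=ray(p,(322.2,205.7),z-.067); b=ray(p,(323.3,202.5),.039); print(t,b,b-t)
E
```

```text
[ 0.3967 -0.2998  0.0523] [ 0.3978 -0.3015  0.039 ] [ 0.0011 -0.0017 -0.0133]
```

>>> drive_tool([
  [0, 0, 0, -0.0015, 0.001, 0.006, 0],
  [0, 0, 0, 0, 0, 0.005, 0],
  [0, 0, 0, 0, 0, 0.003, 0],
  [0, 0, 0, 0, 0, 0, 0],
])

```text
time: 7.63
tool_pos: [0.3933, -0.2983, 0.1032]
tcp_rot: [-2.223, -2.219, 0.0]
wrist_force: [-0.3, 0.1, -0.8]
width: 0.098
grip_force: 39.1
```

>>> drive_tool([
  [0, 0, 0, 0, 0, 0.002, 0],
  [0, 0, 0, 0, 0, 0, 0],
  [0, 0, 0, 0, 0, 0, 0],
])

```text
time: 7.88
tool_pos: [0.3935, -0.2986, 0.1016]
tcp_rot: [-2.223, -2.219, 0.0]
wrist_force: [-0.4, 0.3, -0.2]
width: 0.101
grip_force: 39.1
```

>>> drive_tool([
  [0, 0, 0, 0, 0, 0.002, 0],
  [0, 0, 0, 0, 0, 0, 0],
  [0, 0, 0, 0, 0, 0, 0],
])

```text
time: 8.13
tool_pos: [0.3938, -0.2987, 0.0999]
tcp_rot: [2.223, 2.219, 0.0]
wrist_force: [-0.3, -0.3, 0.4]
width: 0.097
grip_force: 39.3
```

>>> drive_tool([
  [0, 0, 0, 0, 0, 0.002, 0],
  [0, 0, 0, 0, 0, 0, 0],
  [0, 0, 0, 0, 0, 0, 0],
])

```text
time: 8.38
tool_pos: [0.3938, -0.2987, 0.0979]
tcp_rot: [2.223, 2.219, 0.0]
wrist_force: [-0.0, -0.2, 2.0]
width: 0.096
grip_force: 39.4
```

>>> drive_tool([
  [0, 0, 0, 0, 0, 0.001, 0],
  [0, 0, 0, 0, 0, 0, 0],
  [0, 0, 0, 0, 0, 0, 0],
])

```text
time: 8.63
tool_pos: [0.3938, -0.2987, 0.0969]
tcp_rot: [2.223, 2.219, 0.0]
wrist_force: [0.2, 0.3, 2.5]
width: 0.099
grip_force: 39.5
```

>>> drive_tool([
  [0, 0, 0, 0, 0, 0.001, 0],
  [0, 0, 0, 0, 0, 0, 0],
  [0, 0, 0, 0, 0, 0, 0],
])

```text
time: 8.88
tool_pos: [0.3939, -0.2988, 0.0961]
tcp_rot: [2.223, 2.219, -0.0]
wrist_force: [-0.5, -0.1, 4.7]
width: 0.102
grip_force: 39.7
```

>>> drive_tool([
  [0, 0, 0, 0, 0, 0.001, 0],
  [0, 0, 0, 0, 0, 0, 0],
  [0, 0, 0, 0, 0, 0, 0],
])

```text
time: 9.13
tool_pos: [0.3945, -0.2994, 0.0959]
tcp_rot: [2.222, 2.218, 0.0]
wrist_force: [-0.8, -0.2, 7.9]
width: 0.097
grip_force: 40.1
```

>>> drive_tool([
  [0, 0, 0, 0, 0, 0.001, 0],
  [0, 0, 0, 0, 0, 0, 0],
  [0, 0, 0, 0, 0, -0.02, 0],
  [0, 0, 0, 0, 0, -0.03, 0],
  [0, 0, 0, 0, 0, -0.03, 0],
  [0, 0, 0, 0.02, 0.004, -0.027, 0],
  [0, 0, 0, 0.035, 0.006, 0, 0],
  [0, 0, 0, 0.038, 0.01, 0, 0],
])

```text
time: 9.8
tool_pos: [0.4144, -0.2062, 0.2025]
tcp_rot: [2.225, 2.213, 0.001]
wrist_force: [0.7, 0.7, -1.5]
width: 0.098
grip_force: 39.1
```

>>> drive_tool([
  [0, 0, 0, 0.038, 0.005, 0, 0],
  [0, 0, 0, 0.038, 0.005, 0, 0],
  [0, 0, 0, 0.038, 0, 0, 0],
  [0, 0, 0, 0.038, 0, 0, 0],
  [0, 0, 0, 0.038, 0, 0, 0],
  [0, 0, 0, 0.038, 0, 0, 0],
  [0, 0, 0, 0.038, 0, 0, 0],
  [0, 0, 0, 0.038, -0.005, 0, 0],
])

```text
time: 10.47
tool_pos: [0.4186, 0.1001, 0.1999]
tcp_rot: [-2.223, -2.219, 0.001]
wrist_force: [0.2, 0.3, -0.4]
width: 0.098
grip_force: 39.1
```

>>> drive_tool([
  [0, 0, 0, 0.038, -0.01, 0, 0],
  [0, 0, 0, 0.038, -0.01, 0, 0],
  [0, 0, 0, 0.038, -0.01, 0, 0],
  [0, 0, 0, 0.038, -0.008, 0, 0],
  [0, 0, 0, 0.03, 0, 0, 0],
  [0, 0, 0, 0.015, 0, 0, 0],
  [0, 0, 0, 0, 0, 0, 0],
  [0, 0, 0, 0, 0, 0, 0],
])

```text
time: 11.13
tool_pos: [0.3807, 0.2955, 0.1995]
tcp_rot: [-2.221, -2.222, 0.004]
wrist_force: [0.4, -0.5, -0.7]
width: 0.099
grip_force: 39.1
```

```bash
python3 - <<'E'
from h import *
s=status.read_state(); print(s["tool_pos"],th(),s["tcp_rot"],s["wrist_force"],s["width"])
E
```

```text
[0.3807 0.2955 0.1995] 90.02771975207519 [-2.2209 -2.2219  0.0042] [ 0.416  -0.4845 -0.715 ] 0.09903735166619816
```

>>> drive_tool([
  [0, 0, 0, 0, 0, 0.03, 0],
  [0, 0, 0, 0, 0, 0.03, 0],
  [0, 0, 0, 0, 0, 0.015, 0],
  [0, 0, 0, 0, 0, 0.008, 0],
  [0, 0, 0, 0, 0, 0.008, 0],
  [0, 0, 0, 0, 0, 0.006, 0],
  [0, 0, 0, 0, 0, 0, 0],
])

```text
time: 11.72
tool_pos: [0.3816, 0.2948, 0.1031]
tcp_rot: [-2.224, -2.219, 0.001]
wrist_force: [-0.6, 0.2, 0.4]
width: 0.099
grip_force: 39.2
```

>>> drive_tool([
  [0, 0, 0, 0, 0, 0.01, 0],
  [0, 0, 0, 0, 0, 0.01, 0],
  [0, 0, 0, 0, 0, 0.007, 0],
  [0, 0, 0, 0, 0, 0.003, 0],
  [0, 0, 0, 0, 0, 0, 0],
])

```text
time: 12.13
tool_pos: [0.3808, 0.295, 0.0725]
tcp_rot: [-2.223, -2.219, 0.003]
wrist_force: [0.3, 0.4, -0.7]
width: 0.1
grip_force: 39.2
```

>>> drive_tool([
  [0, 0, 0, 0, 0, 0.001, 0],
  [0, 0, 0, 0, 0, 0, 0.4],
  [0, 0, 0, 0, 0, 0, 0.4],
  [0, 0, 0, 0, 0, -0.02, 0.4],
  [0, 0, 0, 0, 0, -0.035, 0.6],
  [0, 0, 0, 0, 0, -0.035, 0.6],
  [0, 0, 0, 0, 0, -0.035, 0.6],
  [0, 0, 0, -0.02, 0.01, -0.02, 0.6],
])

```text
time: 12.8
tool_pos: [0.3927, 0.2786, 0.2229]
tcp_rot: [-2.22, -2.222, -0.012]
wrist_force: [1.3, -0.4, 1.4]
width: 0.6
grip_force: 0.0
```

>>> drive_tool([
  [0, 0, 0, -0.035, 0.01, -0.01, 0.6],
  [0, 0, 0, -0.036, 0.01, -0.01, 0.6],
  [0, 0, 0, -0.036, 0.01, -0.01, 0.6],
  [0, 0, 0, -0.036, 0.01, -0.01, 0.6],
  [0, 0, 0, -0.036, 0.01, 0, 0.6],
  [0, 0, 0, -0.036, 0.01, 0, 0.6],
  [0, 0, 0, 0, 0, 0, 0.6],
  [0, 0, 0, 0, 0, 0, 0.6],
])

```text
time: 13.47
tool_pos: [0.4518, 0.0586, 0.2583]
tcp_rot: [2.228, 2.214, 0.002]
wrist_force: [0.3, -0.1, -0.1]
width: 0.601
grip_force: 0.0
```

```bash
python3 - <<'E'
from h import *
s=status.read_state(); print(s["tool_pos"],th(),s["wrist_force"],s["width"])
p=shoot("wrist"); cv2.imwrite("pics/w5.png",p["color"][:,:,::-1])
N=[(.5882,.2389,.045),(.602,-.0076,.158),(.6085,-.226,.147)]
for x,y,w in N:
    m=near(p,"nest_a",np.array([x,y]),.01)
    if m is None: print("none");continue
    q,_=fit([(p,m)],NEST+[q+[.038,0,.01] for q in PL(0)],(x,y,w)); print(q,_)
    # rectified view of the top plane z=.026 in nest axes, 4 px/mm, x -80..80, y -45..45
    m=R.from_euler("z",q[2]).as_matrix(); c=np.array([[-.03,-.03,.026],[.07,-.03,.026],[.07,.03,.026],[-.03,.03,.026]])@m.T+[q[0],q[1],0]
    H=cv2.getPerspectiveTransform(proj(p,c).astype(np.float32),np.float32([[0,240],[400,240],[400,0],[0,0]]))
    I=cv2.warpPerspective(p["color"],H,(400,240)); cv2.imwrite(f"pics/r_{y:.2f}.png",I)
    print(I[60:180].mean((0,2)).astype(int)[240:400:4])
sp=near(p,"spacer",np.array([.431,.031]),.03)
if sp is not None: print("spacer",fit([(p,sp)],M["spacer"],(.431,.031,-.1)))
st=near(p,"stylus",np.array([.381,.294]),.08); print("stylus",None if st is None else (st.sum(),np.argwhere(st).mean(0)))
E
python3 -c "
import cv2,glob,numpy as np
cv2.imwrite('pics/rall.png',np.vstack([cv2.imread(f) for f in sorted(glob.glob('pics/r_*.png'))])[:600])"
```

```text
[0.4518 0.0586 0.2583] 89.63600725072564 [ 0.2657 -0.0574 -0.0639] 0.6014586407887534
[0.5883 0.2398 0.039 ] 0.0099827362036325
[176 176 175 175 174 174 174 173 167 126  73  62  61  58  57  57  56  56
  59  79 133 165 169 168 167 166 164 165 165 165 165 166 167 167 163 138
 108 103 107 110]
[ 0.6029 -0.0089  0.1767] 0.04526107236332266
[200 200 196 173 114  77  72  72  72  72  72  72  72  71  69  67  66  66
  67  78 115 178 198 200 199 197 196 196 197 198 198 199 201 202 199 185
 153 124 121 120]
[ 0.6075 -0.2263  0.2038] 6.6804811076304285
[40 39 38 38 37 37 37 36 36 35 35 34 34 33 33 32 32 31 31 30 30 29 29 29
 28 27 27 26 26 26 26 26 25 25 25 25 25 24 24 24]
spacer (array([ 0.433 ,  0.03  , -0.1126]), np.float64(0.08539399127634423))
stylus None
```

View pics/w5.png

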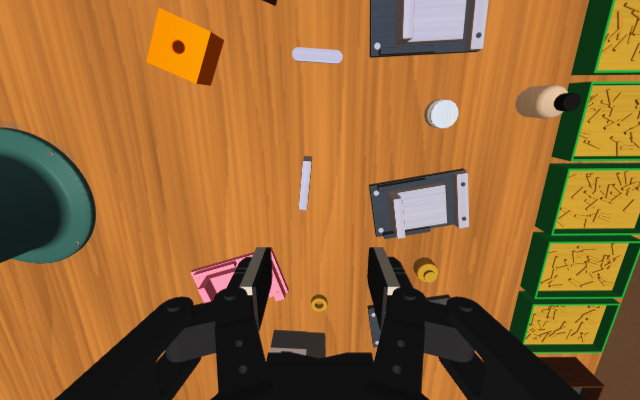

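```bash
python3 - <<'E'
from h import *
plan(.4315,.0305,.12,83.8,5)
E
```

```text
[0, 0, np.float64(1.25), np.float64(-0.0062), np.float64(-0.0039), np.float64(0.0275)]
[0, 0, np.float64(1.25), np.float64(-0.0063), np.float64(-0.0038), np.float64(0.0275)]
[0, 0, np.float64(1.25), np.float64(-0.0064), np.float64(-0.0036), np.float64(0.0275)]
[0, 0, np.float64(1.25), np.float64(-0.0065), np.float64(-0.0035), np.float64(0.0275)]
[0, 0, np.float64(1.25), np.float64(-0.0065), np.float64(-0.0033), np.float64(0.0275)]
```

>>> drive_tool([
  [0, 0, 1.25, -0.006, -0.004, 0.028, 0.6],
  [0, 0, 1.25, -0.006, -0.004, 0.028, 0.6],
  [0, 0, 1.25, -0.006, -0.004, 0.028, 0.6],
  [0, 0, 1.25, -0.0065, -0.0035, 0.028, 0.6],
  [0, 0, 1.25, -0.0065, -0.0035, 0.027, 0.6],
  [0, 0, 0, 0, 0, 0, 0.6],
  [0, 0, 0, 0, 0, 0, 0.6],
], force=60)

```text
time: 14.35
tool_pos: [0.4291, 0.0309, 0.1175]
tcp_rot: [-2.337, -2.095, 0.004]
wrist_force: [0.7, 1.1, 0.6]
width: 0.603
grip_force: 0.0
```

```bash
python3 - <<'E'
from h import *
s=status.read_state(); print(s["tool_pos"],th(),s["wrist_force"],s["width"])
p=shoot("wrist"); cv2.imwrite("pics/w6.png",p["color"][:,:,::-1])
sp=near(p,"spacer",np.array([.431,.031]),.03)
if sp is not None: print("spacer",fit([(p,sp)],M["spacer"],(.431,.031,-.1)))
for q in (shoot("scene"),shoot("top")):
  for n in("stylus","stand"):
    m=near(q,n,np.array([.381,.294]),.07); print(n,None if m is None else (m.sum(),ray(q,np.argwhere(m).mean(0)[::-1],.07)))
E
```

```text
[0.4291 0.0309 0.1175] 83.73850528303457 [0.6748 1.0804 0.5818] 0.6027060079439778
stylus (np.int64(88), array([0.3853, 0.294 , 0.07  ]))
stand None
stylus None
stand (np.int64(365), array([0.38  , 0.2829, 0.07  ]))
```

View pics/w6.png

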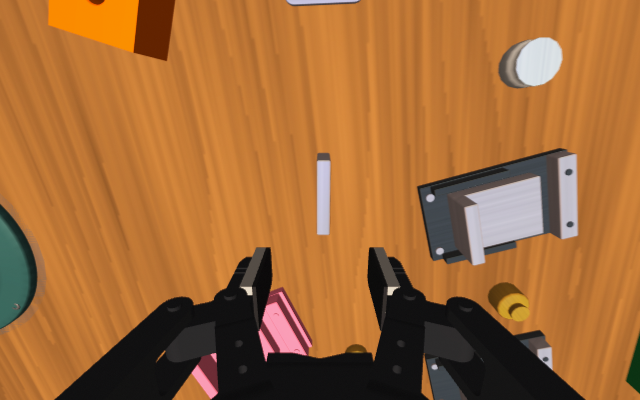

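```bash
python3 - <<'E'
from h import *
p=shoot("wrist"); print(T_tool()[:3,3],th())
c=p["color"].astype(int); m=np.zeros(c.shape[:2],np.uint8); m[130:260,290:360]=(c[130:260,290:360,2]>150)
print(m.sum()); r=cv2.minAreaRect(np.argwhere(m)[:,::-1].astype(np.float32)); print(r)
print("top",ray(p,r[0],.04))
m=near(p,"nest_a",np.array([.603,-.008]),.01)
print(fit([(p,m)],NEST+[q+[.034,0,.01] for q in PL(0)],(.603,-.008,.165)))
E
```

```text
[0.4316 0.0303 0.1196] 83.66393013221106
929
((319.0, 196.0), (72.0, 12.0), 90.0)
top [0.4331 0.0313 0.04  ]Traceback (most recent call last):
  File "<stdin>", line 7, in <module>
  File "h.py", line 35, in fit
    ys,xs=np.nonzero(m); v.append((p,m,[max(xs.min()-15,0),max(ys.min()-15,0),min(xs.max()+16,640),min(ys.max()+16,400)]))
          ~~~~~~~~~~^^^
    return _wrapfunc(a, 'nonzero')
    return _wrapit(obj, method, *args, **kwds)
    result = getattr(arr, method)(*args, **kwds)
ValueError: Calling nonzero on 0d arrays is not allowed. Use np.atleast_1d(scalar).nonzero() instead.
```

>>> drive_tool([
  [0, 0, 0, 0.0005, 0.0005, 0.03, 0.6],
  [0, 0, 0, 0, 0, 0.03, 0.5],
  [0, 0, 0, 0, 0, 0.025, 0.5],
  [0, 0, 0, 0, 0, 0.012, 0.5],
  [0, 0, 0, 0, 0, 0, 0.3],
  [0, 0, 0, 0, 0, 0, 0],
  [0, 0, 0, 0, 0, 0, 0],
  [0, 0, 0, 0, 0, 0, 0],
], force=60)

```text
time: 15.52
tool_pos: [0.433, 0.0307, 0.0232]
tcp_rot: [2.34, 2.094, 0.004]
wrist_force: [0.5, -0.1, -0.4]
width: -0.001
grip_force: 0.0
```

>>> drive_tool([
  [0, 0, 0, 0, 0, 0, 0],
  [0, 0, 0, 0, 0, 0, 0],
])

```text
time: 15.68
tool_pos: [0.4325, 0.0307, 0.0228]
tcp_rot: [2.34, 2.094, 0.003]
wrist_force: [-0.0, 0.2, -0.0]
width: 0.003
grip_force: 0.0
```

```bash
python3 - <<'E'
from h import *
s=status.read_state(); T=T_tool(); print(s["tool_pos"],th(),s["wrist_force"],s["width"],s["grip_force"])
p=shoot("wrist"); 
for n in("nest_a","plate_a"):
  for d in masks_of(p,n)[:4]: print(n,d["score"],d["bbox"],ray(p,np.argwhere(d["mask"]).mean(0)[::-1],.015),p["color"][d["mask"]].mean(0))
plan(.6437,-.0025,.10,99.5,8,(*(T[:3,3]+[0,0,.1]),th()))
E
```

```text
[0.4325 0.0307 0.0228] 83.65148749926638 [-0.0408  0.1661 -0.0387] 0.0027765385274061065 0.0
nest_a 0.9 [451.7, 173.0, 636.5, 345.1] [ 0.5894 -0.0066  0.015 ] [117.8928 114.9129 119.1492]
plate_a 0.96 [498.2, 206.6, 637.6, 343.6] [ 0.6022 -0.0152  0.015 ] [160.0512 153.3423 158.7527]
[0, 0, np.float64(-1.98), np.float64(-0.0012), np.float64(0.0267), np.float64(0.0029)]
[0, 0, np.float64(-1.98), np.float64(-0.0021), np.float64(0.0266), np.float64(0.0029)]
[0, 0, np.float64(-1.98), np.float64(-0.003), np.float64(0.0266), np.float64(0.0029)]
[0, 0, np.float64(-1.98), np.float64(-0.004), np.float64(0.0264), np.float64(0.0029)]
[0, 0, np.float64(-1.98), np.float64(-0.0049), np.float64(0.0263), np.float64(0.0029)]
[0, 0, np.float64(-1.98), np.float64(-0.0058), np.float64(0.0261), np.float64(0.0029)]
[0, 0, np.float64(-1.98), np.float64(-0.0067), np.float64(0.0259), np.float64(0.0029)]
[0, 0, np.float64(-1.98), np.float64(-0.0076), np.float64(0.0256), np.float64(0.0029)]
```

```bash
python3 - <<'E'
from h import *
p=shoot("wrist"); q=shoot("scene"); t=shoot("top")
a=p["color"][150:400,190:450]; a=cv2.resize(a,(416,400))
b=cv2.resize(q["color"][150:250,250:346],(384,400),interpolation=cv2.INTER_CUBIC)
c=cv2.resize(t["color"][200:250,270:370],(400,200),interpolation=cv2.INTER_CUBIC)
d=cv2.resize(q["color"][90:150,340:460],(400,200),interpolation=cv2.INTER_CUBIC)
cv2.imwrite("pics/comp.png",np.vstack([np.hstack([a,b]),np.hstack([c,d])])[:,:,::-1])
E
```

```text
(no output)
```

View pics/comp.png

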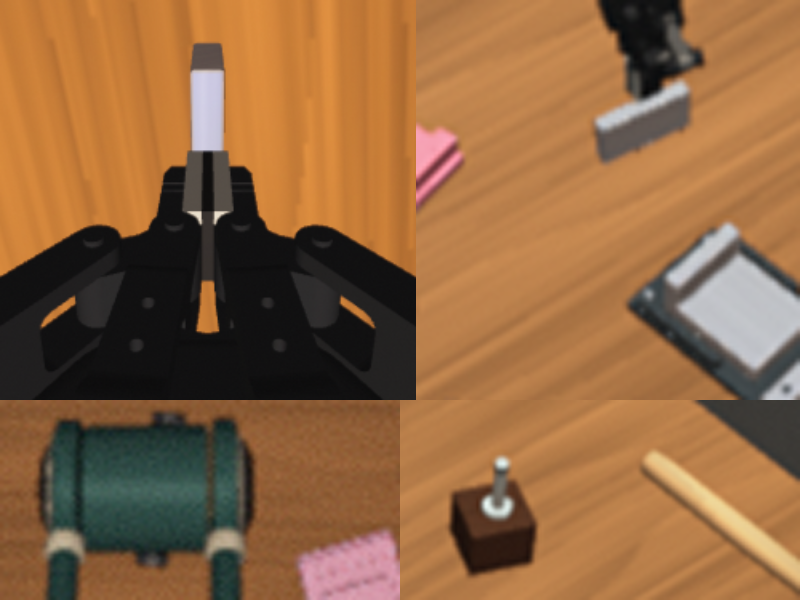

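```bash
python3 - <<'E'
from h import *
p=shoot("wrist"); q=shoot("scene"); T=T_tool(); t=T[:3,3]; print(t,th())
print("tcp in wrist",proj(p,t),"in scene",proj(q,t), proj(q,t+[0,0,.02]))
for w in(p,q):
  print(proj(w,np.vstack(place(M["spacer"],.432,.032,-.11))).round(0).tolist())
m=near(q,"spacer",np.array([.431,.031]),.03); print(fit([(q,m)],M["spacer"],(.431,.031,-.1)))
c=p["color"].astype(int); b=(c[:,:,2]>170)&(np.abs(c[:,:,0]-c[:,:,2])<60); b[:, :290]=0;b[:,350:]=0;b[:150]=0;b[300:]=0
ys,xs=np.nonzero(b); print(xs.min(),xs.max(),ys.min(),ys.max())
E
```

```text
[0.4313 0.0307 0.0217] 83.65172682623195
tcp in wrist [[317.354  235.3863]] in scene [[305.8673 179.3672]] [[305.7135 174.8621]]
[[310.0, 264.0], [308.0, 298.0], [309.0, 172.0], [307.0, 189.0], [326.0, 264.0], [328.0, 298.0], [327.0, 172.0], [329.0, 189.0]]
[[295.0, 188.0], [294.0, 179.0], [316.0, 178.0], [316.0, 169.0], [297.0, 191.0], [296.0, 182.0], [318.0, 181.0], [318.0, 172.0]]
(array([ 0.4322,  0.0302, -0.0947]), np.float64(0.14070996428311103))
308 331 194 289
```

>>> drive_tool([
  [0, 0, 0, 0, 0, 0, 0.3],
  [0, 0, 0, 0, 0, 0, 0.4],
  [0, 0, 0, 0, 0, 0, 0.4],
  [0, 0, 0, 0, 0, 0.005, 0.4],
  [0, 0, 0, 0, 0, 0.005, 0.4],
  [0, 0, 0, 0, 0, 0.005, 0.4],
  [0, 0, 0, 0, 0, 0, 0.4],
], force=60)

```text
time: 16.72
tool_pos: [0.43, 0.0306, 0.0052]
tcp_rot: [-2.34, -2.094, 0.003]
wrist_force: [-1.2, 0.1, 0.1]
width: 0.405
grip_force: 0.0
```

>>> drive_tool([
  [0, 0, 0, 0, 0, 0, 0.2],
  [0, 0, 0, 0, 0, 0, 0],
  [0, 0, 0, 0, 0, 0, 0],
  [0, 0, 0, 0, 0, 0, 0],
  [0, 0, 0, 0, 0, 0, 0],
])

```text
time: 17.13
tool_pos: [0.4314, 0.0307, 0.0067]
tcp_rot: [2.341, 2.095, 0.0]
wrist_force: [0.1, -0.4, -2.1]
width: 0.104
grip_force: 58.6
```

>>> drive_tool([
  [0, 0, 0, 0, 0, -0.02, 0],
  [0, 0, 0, 0, 0, -0.03, 0],
  [0, 0, 0, 0, 0, -0.03, 0],
  [0, 0, 0, 0, 0, -0.02, 0],
  [0, 0, -2, -0.001, 0.027, 0, 0],
  [0, 0, -2, -0.002, 0.027, 0, 0],
  [0, 0, -2, -0.003, 0.027, 0, 0],
  [0, 0, -2, -0.004, 0.026, 0, 0],
])

```text
time: 17.8
tool_pos: [0.5383, 0.0142, 0.1064]
tcp_rot: [-2.187, -2.255, 0.0]
wrist_force: [0.1, 0.0, -3.0]
width: 0.099
grip_force: 59.1
```

>>> drive_tool([
  [0, 0, -2, -0.005, 0.026, 0, 0],
  [0, 0, -2, -0.006, 0.026, 0, 0],
  [0, 0, -2, -0.007, 0.026, 0, 0],
  [0, 0, -1.8, -0.008, 0.026, 0, 0],
  [0, 0, 0, 0, 0, 0, 0],
  [0, 0, 0, 0, 0, 0, 0],
  [0, 0, 0, 0, 0, 0, 0],
])

```text
time: 18.38
tool_pos: [0.6422, -0.003, 0.1054]
tcp_rot: [-2.03, -2.395, 0.003]
wrist_force: [-0.5, 0.6, -2.8]
width: 0.102
grip_force: 59.2
```

```bash
cat > look.py <<'E'
from h import *
s=status.read_state(); T=T_tool(); print(s["tool_pos"],th(),s["tcp_rot"],s["wrist_force"],s["torque"],s["width"],s["grip_force"])
p=shoot("wrist"); np.savez("last.npz",c=p["color"],W=p["W"],K=p["intrinsics"])
for n in("nest_a","plate_a","spacer"):
  for d in masks_of(p,n)[:3]: print(n,round(d["score"],2),d["bbox"],d["mask"].sum(),p["color"][d["mask"]].mean(0).round(),ray(p,np.argwhere(d["mask"]).mean(0)[::-1],.015))
m=near(p,"spacer",T[:2,3],T[2,3]+.03)
if m is not None: print("bar",fit([(p,m)],M["spacer"],(*T[:2,3],np.radians(th()-90)),T[2,3]-.007))
E
python3 look.py; python3 - <<'E'
from h import *
for n in("scene","top"):
  p=shoot(n)
  for k in("nest_a","spacer"):
    for d in masks_of(p,k)[:4]: print(n,k,round(d["score"],2),d["bbox"],d["mask"].sum(),p["color"][d["mask"]].mean(0).round())
E
```

```text
[ 0.6422 -0.003   0.1054] 99.43151048468228 [-2.0297 -2.3947  0.0029] [-0.5172  0.5968 -2.8493] [-0.0063  0.0331  0.017 ] 0.10151261577362074 59.23468139022589
nest_a 0.97 [203.9, 329.7, 320.7, 400.0] 536 [89. 83. 83.] [ 0.6321 -0.1903  0.015 ]
nest_a 0.78 [0.0, 223.5, 76.2, 311.9] 5009 [171.  92. 108.] [ 0.3684 -0.1286  0.015 ]
nest_a 0.25 [212.4, 161.3, 309.7, 237.0] 6507 [185. 181. 198.] [ 0.5893 -0.0127  0.015 ]
plate_a 0.86 [211.2, 159.7, 312.1, 240.3] 6622 [184. 180. 196.] [ 0.5894 -0.0127  0.015 ]
plate_a 0.79 [0.0, 242.4, 31.2, 302.2] 1174 [159.  83.  97.] [ 0.3457 -0.1437  0.015 ]
spacer 0.8 [307.8, 180.8, 331.0, 319.0] 2800 [181. 174. 186.] [ 0.6526 -0.0567  0.015 ]
bar (array([ 0.6439, -0.004 ,  0.1687]), np.float64(0.13152100840336134))
scene nest_a 0.75 [374.6, 158.2, 429.3, 206.8] 1361 [133. 132. 131.]
scene nest_a 0.72 [207.8, 163.7, 264.0, 209.7] 1379 [216. 132. 145.]
scene nest_a 0.6 [304.0, 205.5, 359.3, 260.4] 1453 [132. 132. 133.]
scene nest_a 0.56 [239.0, 252.6, 293.2, 307.1] 1849 [139. 138. 142.]
scene spacer 0.61 [335.5, 212.7, 354.7, 230.8] 201 [123. 116. 114.]
top nest_a 0.89 [371.4, 152.8, 400.7, 190.6] 988 [103. 102. 117.]
top nest_a 0.72 [237.9, 157.7, 268.4, 198.8] 970 [102. 102. 117.]
top nest_a 0.58 [309.5, 156.4, 334.1, 184.3] 449 [110. 110. 127.]
top nest_a 0.56 [345.3, 231.1, 380.2, 277.0] 1003 [207. 146. 163.]
```

>>> drive_tool([
  [0, 0, 0, -0.02, 0, 0, 0],
  [0, 0, 0, -0.03, 0, 0, 0],
  [0, 0, 0, -0.03, 0, 0, 0],
  [0, 0, 0, 0, 0, 0, 0],
  [0, 0, 0, 0, 0, 0, 0],
  [0, 0, 0, 0, 0, 0, 0],
])

```text
time: 19.43
tool_pos: [0.6565, -0.082, 0.1065]
tcp_rot: [-2.032, -2.395, -0.0]
wrist_force: [0.9, 0.4, -3.1]
width: 0.103
grip_force: 59.2
```

```bash
python3 look.py; python3 - <<'E'
from h import *
for k in range(3):
    p=shoot("wrist"); T=T_tool(); t=T[:3,3]
    print(t,th())
    for nm,parts in(("nest_a",NEST+[q+[.034,0,.01] for q in PL(0)]),("plate_a",[q+[.034,0,.01] for q in PL(0)])):
        m=near(p,nm,np.array([.6,-.008]),.015)
        if m is not None: print(nm,fit([(p,m)],parts,(.603,-.008,.165)))
    m=near(p,"spacer",t[:2],t[2]+.03)
    if m is not None: print("bar",fit([(p,m)],M["spacer"],(*t[:2],np.radians(th()-90)),t[2]-.007))
cv2.imwrite("pics/w8.png",p["color"][:,:,::-1])
E
```

```text
[ 0.6565 -0.082   0.1065] 99.39711767054698 [-2.0316 -2.3954 -0.0002] [ 0.8928  0.4298 -3.1139] [-0.0092  0.0265 -0.0344] 0.10341383654869317 59.241599421948195
nest_a 0.68 [0.0, 143.8, 57.9, 236.6] 3509 [163.  87. 101.] [ 0.3825 -0.1293  0.015 ]
nest_a 0.67 [182.9, 42.4, 349.2, 153.8] 16835 [149. 148. 165.] [ 0.6031 -0.0059  0.015 ]
nest_a 0.64 [186.0, 270.1, 319.6, 350.9] 2702 [79. 78. 80.] [ 0.5929 -0.2054  0.015 ]
plate_a 0.75 [208.9, 289.2, 273.3, 350.7] 281 [108.  95.  93.] [ 0.5923 -0.2143  0.015 ]
plate_a 0.74 [196.6, 56.8, 308.5, 144.4] 8605 [192. 187. 209.] [ 0.5895 -0.0096  0.015 ]
spacer 0.88 [306.3, 181.7, 333.4, 319.1] 2622 [189. 182. 193.] [ 0.6669 -0.1352  0.015 ]
bar (array([ 0.6578, -0.0832,  0.1567]), np.float64(0.17880677824142627))
[ 0.6566 -0.0811  0.1067] 99.51384733622616
nest_a (array([ 0.6029, -0.0086,  0.1717]), np.float64(0.023447441506209307))
plate_a (array([ 0.603 , -0.009 ,  0.1701]), np.float64(0.018149230101491224))
[ 0.6567 -0.0816  0.1067] 99.48366382946837
nest_a (array([ 0.6028, -0.0085,  0.1663]), np.float64(0.02930974809045095))
bar (array([ 0.658 , -0.0827,  0.1608]), np.float64(0.17694380378721722))
[ 0.6567 -0.0819  0.1067] 99.4562423644977
nest_a (array([ 0.6026, -0.0085,  0.1651]), np.float64(0.02915557658563514))
plate_a (array([ 0.6029, -0.0088,  0.1783]), np.float64(0.025397453208039534))
bar (array([ 0.6581, -0.0831,  0.1627]), np.float64(0.17886482449589244))
```

>>> drive_tool([
  [0, 0, 0, 0.025, 0, 0, 0],
  [0, 0, 0, 0.035, -0.0005, 0, 0],
  [0, 0, 0, 0.022, 0, 0, 0],
  [0, 0, 0, 0, 0, 0.02, 0],
  [0, 0, 0, 0, 0, 0.02, 0],
  [0, 0, 0, 0, 0, 0.015, 0],
  [0, 0, 0, 0, 0, 0, 0],
  [0, 0, 0, 0, 0, 0, 0],
])

```text
time: 20.95
tool_pos: [0.6415, -0.0011, 0.0505]
tcp_rot: [-2.029, -2.395, 0.003]
wrist_force: [0.3, 0.2, -3.4]
width: 0.1
grip_force: 59.2
```

```bash
python3 - <<'E'
from h import *
for k in range(5):
    p=shoot("wrist"); T=T_tool(); t=T[:3,3]; print(t,th(),status.read_state()["wrist_force"])
for nm,parts in(("nest_a",NEST+[q+[.034,0,.01] for q in PL(0)]),("plate_a",[q+[.034,0,.01] for q in PL(0)])):
        m=near(p,nm,np.array([.6,-.008]),.015)
        if m is not None: print(nm,m.sum(),fit([(p,m)],parts,(.603,-.008,.165)))
m=near(p,"spacer",t[:2],t[2]+.03)
if m is not None: print("bar",fit([(p,m)],M["spacer"],(*t[:2],np.radians(th()-90)),t[2]-.007))
# rectify at z=.026 in nest axes
q=(.6029,-.0086,.168); m=R.from_euler("z",q[2]).as_matrix(); c=np.array([[-.03,-.03,.026],[.07,-.03,.026],[.07,.06,.026],[-.03,.06,.026]])@m.T+[q[0],q[1],0]
H=cv2.getPerspectiveTransform(proj(p,c).astype(np.float32),np.float32([[0,180],[200,180],[200,0],[0,0]]))
I=cv2.warpPerspective(p["color"],H,(200,180)).mean(2).astype(int)
for y in (60,50,44,41,38,34,30,27,24,20,15,10): print(y,I[int((60-y)*2),110:200:2])
E
```

```text
[ 0.6429 -0.0013  0.052 ] 99.43895750097246 [-0.2685 -0.6953 -3.5517]
[ 0.6438 -0.0014  0.0529] 99.43772103804314 [ 0.954  -0.2896 -2.9655]
[ 0.6442 -0.0014  0.0534] 99.43430212288219 [-0.5474  0.4524 -2.9806]
[ 0.6442 -0.0014  0.0535] 99.42968098980033 [-0.7126  0.3446 -2.2938]
[ 0.6442 -0.0014  0.0534] 99.43180735409334 [ 0.3455  0.3066 -2.7953]
nest_a 17167 (array([ 0.6029, -0.009 ,  0.1742]), np.float64(0.17864301892481815))
plate_a 10329 (array([ 0.6029, -0.0091,  0.1637]), np.float64(0.04237754352394457))
bar (array([ 0.6455, -0.003 ,  0.157 ]), np.float64(0.19105604505953325))
60 [125 127 127 127 124 121 121 120 118 117 114 111 113 121 126 128 129 128
 128 127 125 124 123 122 122 120 118 117 121 127 131 134 135 134 132 130
 130 131 132 130 129 126 123 121 119]
50 [126 126 124 122 120 120 120 118 116 113 110 112 112 119 127 129 128 128
 126 124 122 121 121 120 118 116 115 115 120 130 134 133 132 130 129 130
 132 131 129 127 124 121 118 121 128]
44 [ 72  73  73  73  73  74  74  75  75  74  74  74  75  75  75  75  75  75
  75  75  76  76  75  76  77  80  81  80  80  80  80  81  8
[... 1034 characters left out ...]
  76  75  84  86  86  86  85
  85  85  84  83  83  82  81  85 154 211 210 209 198 115  86  82  92 154
 210 213 213 211 182  71  77 107 123]
20 [207 208 208 208 208 208 208 205 179  55  75  74  83  86  86  86  86  86
  85  84  85  84  84  84  83  80 108 211 210 209 207 205 207 208 208 209
 211 212 212 211 198  62  74  98 122]
15 [212 213 213 212 212 212 212 209 187  60  73  84  85  86  86  86  87  87
  87  87  87  88  88  89  89  87  91 173 210 209 207 205 207 208 208 209
 211 212 212 209 192  76  80 115 123]
10 [213 213 213 213 213 213 213 211 182  71 134 199 211 214 216 218 220 219
 216 214 213 214 213 213 211 204 184 171 209 208 207 205 206 208 208 209
 210 211 212 210 177  91  81 108 126]
```

>>> drive_tool([
  [0, 0, 0, 0.001, -0.002, 0, 0],
  [0, 0, 0, 0, 0, 0.005, 0],
  [0, 0, 0, 0, 0, 0.003, 0],
  [0, 0, 0, 0, 0, 0, 0],
  [0, 0, 0, 0, 0, 0, 0],
])

```text
time: 21.77
tool_pos: [0.6399, -0.0005, 0.0429]
tcp_rot: [-2.03, -2.396, 0.001]
wrist_force: [0.0, -0.2, -3.2]
width: 0.102
grip_force: 59.2
```

```bash
cat > rect.py <<'E'
from h import *
import sys
p=shoot("wrist")
for k in range(3): p=shoot("wrist")
T=T_tool(); t=T[:3,3]; print(t,th(),status.read_state()["wrist_force"])
zb=float(sys.argv[1]) if len(sys.argv)>1 else t[2]-.007
q=(.6029,-.0086,.168); m=R.from_euler("z",q[2]).as_matrix()
def rect(z):
    c=np.array([[.025,-.03,z],[.07,-.03,z],[.07,.06,z],[.025,.06,z]])@m.T+[q[0],q[1],0]
    H=cv2.getPerspectiveTransform(proj(p,c).astype(np.float32),np.float32([[0,180],[90,180],[90,0],[0,0]]))
    return cv2.warpPerspective(p["color"],H,(91,180)).astype(int)
A=rect(.026);B=rect(zb)
print("plane .026 (2/mm from 25)")
for y in (37,33,29,25): print(y,A[int((60-y)*2),10:60].sum(1)//3)
print("plane bar bottom",zb)
for y in (39,38,37,36,35,34,33,32,31,30,28): print(y,B[int((60-y)*2),14:56].sum(1)//3)
E
python3 rect.py
```

```text
[ 0.6407 -0.0005  0.0437] 99.4521261857119 [-0.997   0.0129 -2.8561]
plane .026 (2/mm from 25)
37 [ 73  73  73  73  74  74  74  74  74  73  74  74  74  73  74  74  74  74
  73  73  74  73  73  73  73  74  73  73  73  74  74  74  74  73  74  74
  74  73  72  95 156 205 208 211 211 211 210 210 209 208]
33 [ 79  79  79  79  79  79  77  76  75  76  76  76  76  75  76  76  75  76
  76  76  76  76  76  76  76  76  76  76  76  77  77  77  76  76  77  77
  76  76  73  92 142 197 208 210 210 210 210 210 209 208]
29 [198 197 197 197 195 188 169  99  71  83  84  84  84  85  85  85  85  86
  85  85  85  84  85  84  84  84  83  83  82  82  82  81  79  76  73  78
  80  80  77  97 141 197 207 210 211 210 209 209 209 207]
25 [207 207 207 207 203 187 150 101  83  83  84  84  85  85  86  86  86  87
  86  86  85  86  86  85  84  83  83  83  83  82  83  83  81  77  75  76
  77  76  75  96 137 196 206 210 210 210 209 209 207 202]
plane bar bottom 0.03674614696007127
39 [ 74  74  74  74  74  74  74  74  74  74  74  74  74  74  74  74  74  74
  74  74  74  74  74  74  74  74  74  74  74  74  74  74  74  73
[... 1084 characters left out ...]

32 [199 196 187 159  77  76  83  84  84  85  85  85  85  86  85  85  85  84
  85  84  84  83  83  83  82  82  81  80  77  74  77  80  80  77  99 149
 198 209 210 210 210 209]
31 [211 208 196 166  84  81  84  86  86  86  85  85  84  84  84  83  83  83
  83  83  83  83  83  82  82  82  81  79  76  74  76  79  78  77  99 147
 199 209 210 210 210 209]
30 [209 206 192 161  88  81  83  84  84  84  84  84  84  84  84  84  84  83
  83  83  84  84  83  83  84  84  83  82  78  75  75  77  76  75  98 146
 198 209 210 210 210 209]
28 [207 202 180 137  87  84  85  85  85  86  85  86  86  86  85  85  85  85
  85  84  84  84  84  84  83  83  83  83  78  75  76  76  75  75  99 145
 198 209 210 210 210 209]
```

>>> drive_tool([
  [0, 0, 0, 0, 0.001, 0, 0],
  [0, 0, 0, 0, 0, 0, 0],
  [0, 0, 0, 0, 0, 0, 0],
  [0, 0, 0, 0, 0, 0, 0],
])

```text
time: 22.3
tool_pos: [0.6417, -0.0003, 0.0438]
tcp_rot: [2.031, 2.397, 0.0]
wrist_force: [-0.2, -0.0, -2.8]
width: 0.103
grip_force: 59.2
```

```bash
python3 rect.py | cut -c1-170 | grep -v '^ 7\|^ 8' | head -60
```

```text
[ 0.6416 -0.0003  0.0437] 99.45222774247836 [-0.5921 -0.8913 -3.9857]
plane .026 (2/mm from 25)
37 [ 74  74  74  73  74  73  73  73  74  74  74  74  73  73  73  73  74  74
  74  73  73  73  73  74  73  73  74  74  74  74  74  74  74  74  75  75
  74  74  81 113 166 197 207 211 211 210 210 210 209 208]
33 [ 79  80  80  80  79  79  77  75  75  75  76  76  75  75  75  75  75  75
  76  76  76  76  76  76  76  76  76  76  77  76  76  77  77  77  77  77
  77  76  82 112 167 194 207 211 211 210 210 210 209 208]
29 [198 198 199 199 198 185 159 117  65  74  80  83  84  84  85  85  85  85
  85  85  85  85  85  85  84  84  84  83  83  83  83  82  82  80  78  76
  72  78  85 110 170 193 206 211 211 210 209 209 208 207]
25 [206 207 206 206 204 196 180 129  61  79  83  83  84  85  85  86  87  87
  87  87  86  86  85  85  85  85  84  83  84  83  83  83  83  82  80  77
  75  76  82 105 168 192 205 211 210 209 209 209 207 196]
plane bar bottom 0.03669352496549292
39 [ 74  74  74  74  74  74  74  74  74  74  74  74  74  74  74  73  74  74
  74  74  74  74  74  74  74  74  75  74  74  74  74  75  74  8
[... 1085 characters left out ...]

32 [199 199 185 156 107  67  77  82  83  84  85  85  85  85  85  85  85  85
  85  84  84  84  84  83  83  83  83  82  81  79  76  73  77  84 107 170
 195 206 211 210 209 209]
31 [211 210 198 177 115  61  78  83  85  86  86  85  86  85  84  83  84  83
  83  83  83  82  83  83  83  83  83  82  81  79  76  74  76  83 105 173
 194 206 211 210 210 209]
30 [209 208 196 176 115  62  79  82  84  84  84  84  84  84  84  83  83  83
  83  83  83  83  83  83  84  83  83  83  83  81  78  74  75  82 105 171
 194 207 210 210 209 209]
28 [206 204 196 179 112  66  84  84  85  85  86  86  86  87  86  86  86  85
  84  84  85  85  84  84  84  84  84  84  83  81  77  76  75  80 104 172
 195 206 210 210 209 209]
```

>>> drive_tool([
  [0, 0, 0, 0, 0.0005, 0.003, 0],
  [0, 0, 0, 0, 0, 0.004, 0],
  [0, 0, 0, 0, 0, 0.004, 0],
  [0, 0, 0, 0, 0, 0.003, 0],
  [0, 0, 0, 0, 0, 0, 0],
  [0, 0, 0, 0, 0, 0, 0],
])

```text
time: 23.0
tool_pos: [0.6415, -0.0003, 0.029]
tcp_rot: [-2.03, -2.396, 0.001]
wrist_force: [0.1, 0.7, -4.0]
width: 0.102
grip_force: 59.2
```

>>> drive_tool([
  [0, 0, 0, 0, 0, 0.004, 0],
  [0, 0, 0, 0, 0, 0.004, 0],
  [0, 0, 0, 0, 0, 0.002, 0],
  [0, 0, 0, 0, 0, 0, 0],
  [0, 0, 0, 0, 0, 0, 0],
])

```text
time: 23.42
tool_pos: [0.6418, -0.0003, 0.0193]
tcp_rot: [-2.031, -2.397, 0.001]
wrist_force: [0.4, 0.2, -3.7]
width: 0.106
grip_force: 59.2
```

>>> drive_tool([
  [0, 0, 0, 0, 0, 0.001, 0],
  [0, 0, 0, 0, 0, 0.001, 0],
  [0, 0, 0, 0, 0, 0, 0],
  [0, 0, 0, 0, 0, 0, 0],
])

```text
time: 23.75
tool_pos: [0.6421, -0.0003, 0.0177]
tcp_rot: [2.031, 2.397, -0.0]
wrist_force: [0.4, -0.5, -3.1]
width: 0.105
grip_force: 59.2
```

>>> drive_tool([
  [0, 0, 0, 0, 0, 0.001, 0],
  [0, 0, 0, 0, 0, 0, 0],
  [0, 0, 0, 0, 0, 0, 0],
])

```text
time: 24.0
tool_pos: [0.6422, -0.0003, 0.0168]
tcp_rot: [2.031, 2.397, 0.0]
wrist_force: [-0.0, 0.7, -3.0]
width: 0.097
grip_force: 59.3
```

>>> drive_tool([
  [0, 0, 0, 0, 0, 0.001, 0],
  [0, 0, 0, 0, 0, 0, 0],
  [0, 0, 0, 0, 0, 0, 0],
])

```text
time: 24.25
tool_pos: [0.6427, -0.0002, 0.0167]
tcp_rot: [2.03, 2.396, 0.001]
wrist_force: [-1.3, 0.6, 3.2]
width: 0.102
grip_force: 60.2
```

>>> drive_tool([
  [0, 0, 0, 0, 0, 0.001, 0],
  [0, 0, 0, 0, 0, 0, 0],
  [0, 0, 0, 0, 0, 0, 0],
])

```text
time: 24.5
tool_pos: [0.643, -0.0001, 0.0166]
tcp_rot: [2.03, 2.396, 0.002]
wrist_force: [-1.8, 0.8, 8.4]
width: 0.109
grip_force: 61.0
```

>>> drive_tool([
  [0, 0, 0, 0, 0, -0.0015, 0],
  [0, 0, 0, 0, 0, 0, 0.2],
  [0, 0, 0, 0, 0, 0, 0.25],
  [0, 0, 0, 0, 0, 0, 0.25],
  [0, 0, 0, 0, 0, -0.01, 0.25],
  [0, 0, 0, 0, 0, -0.03, 0.25],
  [0, 0, 0, 0, 0, -0.035, 0.2],
  [0, 0, 0, 0, 0, -0.035, 0],
])

```text
time: 25.17
tool_pos: [0.6412, -0.0003, 0.1269]
tcp_rot: [-2.03, -2.396, 0.002]
wrist_force: [1.4, -0.0, 1.4]
width: 0.077
grip_force: 0.0
```

```bash
python3 rect.py .05 | head -20; python3 - <<'E'
from h import *
p=shoot("wrist")
for n in("spacer","plate_a"):
  for d in masks_of(p,n)[:2]: print(n,round(d["score"],2),d["bbox"],d["mask"].sum())
m=near(p,"spacer",np.array([.645,-.003]),.03)
if m is not None: print(fit([(p,m)],M["spacer"],(.644,-.002,.167),.01))
m=near(p,"plate_a",np.array([.59,-.01]),.02)
if m is not None: print(fit([(p,m)],[q+[.034,0,.01] for q in PL(0)],(.603,-.009,.167)))
plan(.5391,-.0181,.13,9.5,14)
E
```

```text
[ 0.6438 -0.0004  0.1291] 99.45018640584843 [-0.3962  0.1378 -0.1588]
plane .026 (2/mm from 25)
37 [ 73  73  73  73  73  73  73  73  73  73  73  73  75  77  79  81  82  82
  82  81  81  81  81  81  81  80  80  80  80  80  80  80  79  78  75  73
  73  81 100 144 177 195 205 207 207 206 206 206 206 205]
33 [ 76  76  75  75  75  75  75  75  76  75  76  76  79  82  83  84  84  83
  84  84  84  84  83  84  84  84  84  84  83  83  83  83  83  81  79  75
  74  82 101 144 176 195 204 206 207 207 206 206 205 205]
29 [195 195 195 194 185 166 132  86  75  83 116 159 183 203 207 210 211 212
 214 215 215 215 214 212 211 210 209 210 210 209 209 207 206 199 190 164
 137 106  98 142 175 194 204 207 207 206 205 204 200 195]
25 [204 204 203 202 196 184 145  92  82  85 119 160 184 204 208 211 212 214
 215 216 217 216 215 213 211 211 211 211 210 210 209 208 206 199 189 164
 137 106  97 140 173 193 204 206 207 206 205 203 191 176]
plane bar bottom 0.05
39 [ 74  74  74  74  73  73  73  73  74  75  79  82  83  83  83  83  83  83
  82  82  82  82  82  82  82  82  82  81  80  78  75  72  80  97 146 179
 200 
[... 976 characters left out ...]
, 0, np.float64(6.42), np.float64(-0.0046), np.float64(-0.0057), np.float64(-0.0004)]
[0, 0, np.float64(6.42), np.float64(-0.0053), np.float64(-0.0052), np.float64(-0.0004)]
[0, 0, np.float64(6.42), np.float64(-0.0058), np.float64(-0.0045), np.float64(-0.0004)]
[0, 0, np.float64(6.42), np.float64(-0.0063), np.float64(-0.0039), np.float64(-0.0004)]
[0, 0, np.float64(6.42), np.float64(-0.0067), np.float64(-0.0031), np.float64(-0.0004)]
[0, 0, np.float64(6.42), np.float64(-0.007), np.float64(-0.0024), np.float64(-0.0004)]
[0, 0, np.float64(6.42), np.float64(-0.0072), np.float64(-0.0016), np.float64(-0.0004)]
[0, 0, np.float64(6.42), np.float64(-0.0073), np.float64(-0.0008), np.float64(-0.0004)]
```

>>> drive_tool([
  [0, 0, 6.4, 0, -0.007, 0, 0],
  [0, 0, 6.4, -0.001, -0.007, 0, 0],
  [0, 0, 6.4, -0.002, -0.007, 0, 0],
  [0, 0, 6.4, -0.0025, -0.007, 0, 0],
  [0, 0, 6.4, -0.003, -0.007, 0, 0],
  [0, 0, 6.4, -0.004, -0.006, 0, 0],
  [0, 0, 6.4, -0.005, -0.006, 0, 0],
])

```text
time: 26.2
tool_pos: [0.5902, -0.0094, 0.1247]
tcp_rot: [-2.794, -1.434, 0.003]
wrist_force: [0.4, -0.2, -0.2]
width: 0.002
grip_force: 0.0
```

>>> drive_tool([
  [0, 0, 6.4, -0.005, -0.005, 0, 0],
  [0, 0, 6.4, -0.006, -0.0045, 0, 0],
  [0, 0, 6.4, -0.006, -0.004, 0, 0],
  [0, 0, 6.5, -0.007, -0.003, 0, 0],
  [0, 0, 6.5, -0.007, -0.0025, 0, 0],
  [0, 0, 6.5, -0.007, -0.0015, 0, 0],
  [0, 0, 6.5, -0.007, -0.001, 0, 0],
  [0, 0, 0, 0, 0, 0, 0],
])

```text
time: 26.87
tool_pos: [0.539, -0.0182, 0.1247]
tcp_rot: [-3.131, -0.254, 0.006]
wrist_force: [-1.0, 0.5, -0.3]
width: -0.002
grip_force: 0.0
```

```bash
python3 - <<'E'
from h import *
for k in range(4): p=shoot("wrist")
s=status.read_state(); T=T_tool(); print(s["tool_pos"],th(),s["wrist_force"],s["width"])
n=np.array([.6012,-.0076]); d=T[:2,3]-n; a=.168; print("nest-local tcp",d[0]*np.cos(a)+d[1]*np.sin(a),-d[0]*np.sin(a)+d[1]*np.cos(a))
for nm in("plate_a","nest_a"):
  m=near(p,nm,np.array([.59,-.01]),.02)
  if m is not None: print(nm,fit([(p,m)],([q+[.034,0,.01] for q in PL(0)] + (NEST if nm=="nest_a" else [])),(.603,-.009,.167)))
E
```

```text
[ 0.5414 -0.0182  0.1258] 9.590745604219645 [ 0.3852  0.3782 -0.486 ] 0.0017921173529390707
nest-local tcp -0.06076151184798886 -0.0004014661986726162
plate_a (array([ 0.6029, -0.009 ,  0.1692]), np.float64(0.018710343017985784))
nest_a (array([ 0.6029, -0.0092,  0.1788]), np.float64(0.1709841257579854))
```

>>> drive_tool([
  [0, 0, 0, -0.008, 0, 0, 0],
  [0, 0, 0, 0, 0, 0.03, 0],
  [0, 0, 0, 0, 0, 0.03, 0],
  [0, 0, 0, 0, 0, 0.025, 0],
  [0, 0, 0, 0, 0, 0.015, 0],
  [0, 0, 0, 0, 0, 0.01, 0],
  [0, 0, 0, 0, 0, 0, 0],
])

```text
time: 27.75
tool_pos: [0.5308, -0.0194, 0.0137]
tcp_rot: [-3.13, -0.259, 0.008]
wrist_force: [-0.6, -0.1, -0.2]
width: -0.0
grip_force: 0.0
```

>>> drive_tool([
  [0, 0, 0, 0.004, 0, 0, 0],
  [0, 0, 0, 0.003, 0, 0, 0],
  [0, 0, 0, 0, 0, 0, 0],
  [0, 0, 0, 0, 0, 0, 0],
])

```text
time: 28.08
tool_pos: [0.542, -0.0184, 0.0178]
tcp_rot: [3.13, 0.259, 0.005]
wrist_force: [-0.2, 0.7, -0.1]
width: 0.002
grip_force: 0.0
```

>>> drive_tool([
  [0, 0, 0, 0.003, 0, 0, 0],
  [0, 0, 0, 0.002, 0, 0, 0],
  [0, 0, 0, 0, 0, 0, 0],
  [0, 0, 0, 0, 0, 0, 0],
])

```text
time: 28.42
tool_pos: [0.5456, -0.0176, 0.0167]
tcp_rot: [3.131, 0.259, 0.001]
wrist_force: [-0.8, 0.5, 3.1]
width: -0.003
grip_force: 1.3
```

>>> drive_tool([
  [0, 0, 0, 0.001, 0, 0, 0],
  [0, 0, 0, 0, 0, 0, 0],
  [0, 0, 0, 0, 0, 0, 0],
])

```text
time: 28.67
tool_pos: [0.5459, -0.0175, 0.0165]
tcp_rot: [3.131, 0.259, -0.001]
wrist_force: [-2.8, -1.0, 5.4]
width: -0.004
grip_force: 2.8
```

>>> drive_tool([
  [0, 0, 0, 0.001, 0, 0, 0],
  [0, 0, 0, 0, 0, 0, 0],
  [0, 0, 0, 0, 0, 0, 0],
])

```text
time: 28.92
tool_pos: [0.5468, -0.0174, 0.0166]
tcp_rot: [3.131, 0.259, -0.001]
wrist_force: [-3.7, -1.0, 5.6]
width: 0.0
grip_force: 3.0
```

```bash
python3 - <<'E'
from h import *
for k in range(3): p=shoot("wrist"); s=status.read_state(); print(s["tool_pos"],s["wrist_force"],s["torque"],s["grip_force"])
t=T_tool()[:3,3]
for nm in("plate_a","spacer"):
  for d in masks_of(p,nm)[:3]: print(nm,round(d["score"],2),d["bbox"],d["mask"].sum())
m=near(p,"plate_a",np.array([.6,-.01]),.02)
if m is not None: print(fit([(p,m)],[q+[.034,0,.01] for q in PL(0)],(.603,-.009,.167)))
m=near(p,"spacer",np.array([.645,-.003]),.03)
if m is not None: print(fit([(p,m)],M["spacer"],(.644,-.002,.167),.01))
# lug back face bottom/top edges & TCP in image
q=(.6029,-.009,.169); mm=R.from_euler("z",q[2]).as_matrix()
print(proj(p,np.array([[-.046,-.03,.05],[-.046,.03,.05],[-.034,-.03,.05],[-.034,.03,.05]])@mm.T+[q[0],q[1],0]).round(0).tolist(),proj(p,t).round())
I=p["color"].astype(int).sum(2)//3
for r in range(180,330,6): print(r,I[r,260:380:5])
E
```

```text
[ 0.5468 -0.0174  0.0166] [-2.2308 -0.434   6.1102] [-0.1205  0.4387  0.0411] 2.9634754545986652
[ 0.5469 -0.0174  0.0166] [-2.706  -1.8882  5.9612] [-0.1004  0.4556 -0.0608] 2.9547722451388836
[ 0.5468 -0.0174  0.0166] [-2.4034 -1.2219  4.7291] [-0.0807  0.4342 -0.0212] 2.9491605050861835
plate_a 0.88 [608.9, 133.9, 640.0, 269.7] 1922
plate_a 0.84 [265.1, 83.3, 380.5, 245.2] 17613
spacer 0.63 [239.9, 49.2, 401.6, 83.7] 5412
(array([ 0.6039, -0.0088,  0.1752]), np.float64(0.020794132676064805))
(array([ 0.644 , -0.0013,  0.1662]), np.float64(0.06554859933626074))
[[379.0, 245.0], [265.0, 246.0], [381.0, 224.0], [263.0, 224.0]] [[320. 236.]]
180 [ 72  24 178 198 205 201 199 206 199 202 200 202 203 201 204 208 201 205
 201 199 203 201 197  71]
186 [ 72  22 109 198 204 201 198 206 200 202 200 202 204 201 203 209 201 205
 201 200 203 201 197  72]
192 [ 72  22  94 199 203 201 198 205 199 202 200 202 204 200 203 208 201 206
 201 200 202 201 197  71]
198 [ 72  21  83 199 202 201 198 205 200 202 200 201 204 200 203 208 201 205
 200 199 202 199 197  70]
204 [ 72  22  69 200 202 202 198 205 20
[... 1248 characters left out ...]
]
282 [124 124 124 124 125 124  16  17  16  64 210 199  47 211 210  29  16  16
  26 120 122 124 125 126]
288 [131 128 127 126 123  27  16  16  16  17  16 212  51 118  16  17  17  16
  17  82 119 117 115 112]
294 [ 16 138 139 138  84  16  16  20  26  17  17  20  50  16  17  17  34  17
  16  16 127 128 127 119]
300 [16 15 17 17 15 16 16 16 15 16 16 20 50 18 16 17 16 15 16 17 16 16 16 16]
306 [22 15 15 16 17 16 17 16 16 15 17 23 50 23 16 15 16 16 16 17 16 16 16 20]
312 [31 17 17 17 16 16 17 16 15 16 16 25 50 26 16 17 16 15 16 16 17 16 16 22]
318 [18 16 15 15 15 14 13 13 14 14 14 22 50 26 15 13 14 13 15 15 14 15 16 16]
324 [43 43 17 17 16 16 18 16 16 16 18 22 49 27 16 16 17 17 16 17 16 16 16 44]
```

>>> drive_tool([
  [0, 0, 0, -0.006, 0, 0, 0],
  [0, 0, 0, -0.004, 0, 0, 0],
  [0, 0, 0, 0, 0, 0, 0],
  [0, 0, 0, 0, 0, 0.004, 0],
  [0, 0, 0, 0, 0, 0.003, 0],
  [0, 0, 0, 0, 0, 0.003, 0],
  [0, 0, 0, 0, 0, 0, 0],
  [0, 0, 0, 0, 0, 0, 0],
])

```text
time: 29.93
tool_pos: [0.5369, -0.0188, 0.0056]
tcp_rot: [-3.131, -0.259, 0.001]
wrist_force: [-0.1, 0.3, -0.4]
width: 0.003
grip_force: 0.0
```

>>> drive_tool([
  [0, 0, 0, 0.003, 0, 0, 0],
  [0, 0, 0, 0.003, 0, 0, 0],
  [0, 0, 0, 0.002, 0, 0, 0],
  [0, 0, 0, 0, 0, 0, 0],
  [0, 0, 0, 0, 0, 0, 0],
  [0, 0, 0, 0, 0, 0, 0],
])

```text
time: 30.43
tool_pos: [0.545, -0.0176, 0.0062]
tcp_rot: [3.131, 0.259, -0.0]
wrist_force: [-2.1, -0.5, 1.3]
width: 0.0
grip_force: 0.9
```

>>> drive_tool([
  [0, 0, 0, 0.001, 0, 0, 0],
  [0, 0, 0, 0.001, 0, 0, 0],
  [0, 0, 0, 0, 0, 0, 0],
  [0, 0, 0, 0, 0, 0, 0],
])

```text
time: 30.77
tool_pos: [0.5468, -0.0173, 0.0062]
tcp_rot: [-3.131, -0.259, 0.001]
wrist_force: [-4.0, -0.8, 2.7]
width: 0.003
grip_force: 1.9
```

>>> drive_tool([
  [0, 0, 0, 0.001, 0, 0, 0],
  [0, 0, 0, 0.001, 0, 0, 0],
  [0, 0, 0, 0, 0, 0, 0],
  [0, 0, 0, 0, 0, 0, 0],
])

```text
time: 31.1
tool_pos: [0.5478, -0.017, 0.006]
tcp_rot: [-3.131, -0.259, 0.004]
wrist_force: [-6.4, -2.1, 5.7]
width: 0.003
grip_force: 3.4
```

>>> drive_tool([
  [0, 0, 0, 0.001, 0, 0, 0],
  [0, 0, 0, 0.001, 0, 0, 0],
  [0, 0, 0, 0, 0, 0, 0],
  [0, 0, 0, 0, 0, 0, 0],
])

```text
time: 31.43
tool_pos: [0.5489, -0.0168, 0.0059]
tcp_rot: [-3.131, -0.259, 0.007]
wrist_force: [-9.0, -2.7, 7.8]
width: -0.001
grip_force: 4.5
```

```bash
cat > chk.py <<'E'
from h import *
for k in range(3): p=shoot("wrist"); s=status.read_state(); print(s["tool_pos"],s["wrist_force"],s["torque"],s["grip_force"])
for nm,parts,x0,z in(("plate_a",[q+[.034,0,.01] for q in PL(0)],(.603,-.009,.167),0),("spacer",M["spacer"],(.644,-.002,.167),.01)):
  m=near(p,nm,np.array(x0[:2])-[.0,0],.03,.06)
  if m is not None: print(nm,fit([(p,m)],parts,x0,z))
q=(.6029,-.009,.169); m=R.from_euler("z",q[2]).as_matrix(); z=.026
c=np.array([[.025,-.045,z],[.07,-.045,z],[.07,.045,z],[.025,.045,z]])@m.T+[q[0],q[1],0]
H=cv2.getPerspectiveTransform(proj(p,c).astype(np.float32),np.float32([[0,180],[90,180],[90,0],[0,0]]))
A=cv2.warpPerspective(p["color"],H,(91,180)).astype(int).sum(2)//3
for y in(38,33,20,0,-20,-33,-38): print(y,A[int((45-y)*2),4:70:1])
E
python3 chk.py
```

```text
[ 0.5488 -0.0168  0.0059] [-9.2615 -2.0053  7.0895] [-0.3221  1.3599 -0.0187] 4.473638646304607
[ 0.5488 -0.0168  0.0059] [-8.5222 -0.979   7.8138] [-0.3051  1.3096 -0.0074] 4.4627369195222855
[ 0.5488 -0.0168  0.0059] [-8.5204 -2.4848  6.5868] [-0.3436  1.3001 -0.0144] 4.455777704715729
plate_a (array([ 0.6067, -0.0083,  0.1756]), np.float64(0.019338286199654425))
spacer (array([ 0.6459, -0.0011,  0.1662]), np.float64(0.06882229621408312))
38 [ 86  88  92  89  77  73  67  76  81  78  79  81  84  87  82  73  69  67
  77  84  79  83  89  82  82 133 179 193 206 208 208 209 210 212 213 215
 214 212 211 209 208 207 207 207 207 207 206 206 204 202 197 188 182 177
 203 202 200 199 199 199 200 200 201 201 202 202]
33 [ 71  71  70  71  71  71  72  71  71  71  71  70  71  71  71  71  71  72
  72  71  71  67  66  68  79 132 178 193 206 208 208 209 210 212 213 215
 214 212 211 209 208 207 207 207 207 207 206 205 204 202 196 188 182 180
 202 201 200 199 199 199 200 201 201 201 202 202]
20 [199 199 199 199 200 200 200 200 200 199 200 200 200 199 200 199 199 200
 199 192 175 104  67  67  74 124 17
[... 550 characters left out ...]
199 206 207 208 208 209 209 209
 210 208 207 205 204 203 203 203 202 202 202 201 199 198 196 187 177 168
 195 201 200 200 200 201 201 201 201 201 201 200]
-33 [ 74  74  74  74  74  74  74  74  74  74  75  75  74  74  74  74  74  74
  74  75  75  74  69  66  68  95 169 184 198 205 206 207 208 208 208 208
 208 207 206 205 204 203 202 202 201 202 200 199 198 196 195 187 181 174
 199 201 201 201 200 201 201 202 202 201 201 200]
-38 [121 121 108  96  98 104  99 100 103 104 107 110 113 110  97  91  94 102
  96 101 104 110 117 122 115  97 165 183 197 205 206 207 208 207 207 208
 207 207 206 205 203 202 202 202 201 201 200 199 198 196 194 187 181 155
 199 201 201 201 200 200 202 202 202 202 201 200]
```

>>> drive_tool([
  [0, 0, 0, 0.001, 0, -0.001, 0],
  [0, 0, 0, 0.001, 0, -0.001, 0],
  [0, 0, 0, 0, 0, 0, 0],
  [0, 0, 0, 0, 0, 0, 0],
])

```text
time: 32.02
tool_pos: [0.5487, -0.0168, 0.0061]
tcp_rot: [3.131, 0.259, -0.013]
wrist_force: [-8.7, -3.7, 0.3]
width: 0.0
grip_force: 4.5
```

>>> drive_tool([
  [0, 0, 0, 0.001, 0, 0, 0],
  [0, 0, 0, 0, 0, 0, 0],
  [0, 0, 0, 0, 0, 0, 0],
])

```text
time: 32.27
tool_pos: [0.5487, -0.0168, 0.0061]
tcp_rot: [3.131, 0.26, -0.016]
wrist_force: [-11.9, -4.3, 3.1]
width: 0.002
grip_force: 6.0
```

```bash
python3 chk.py
```

```text
[ 0.5486 -0.0168  0.006 ] [-11.5518  -4.4435   4.0885] [-0.7359  1.8855  0.0297] 5.9915947169065475
[ 0.5487 -0.0168  0.0061] [-11.6407  -4.0447   2.818 ] [-0.6635  1.8191 -0.0403] 5.981641262769699
[ 0.5487 -0.0168  0.0061] [-11.1692  -3.5311   2.6803] [-0.6573  1.8027 -0.0003] 5.975843220949173
plate_a (array([ 0.6068, -0.0083,  0.1733]), np.float64(0.02020049426329204))
spacer (array([ 0.6459, -0.0009,  0.1666]), np.float64(0.06973676887973733))
38 [ 89  88  94  92  77  71  67  76  82  78  81  85  84  90  86  73  67  68
  78  86  79  85  83  82  90 149 183 196 208 208 208 210 211 212 214 215
 213 212 210 208 207 207 207 207 208 207 206 205 204 202 195 186 179 189
 202 201 200 200 199 200 200 200 201 202 202 202]
33 [ 70  71  71  71  71  71  71  71  71  71  71  71  71  71  71  71  72  71
  71  71  70  68  67  68  85 148 182 196 207 208 208 210 211 212 214 215
 214 212 210 209 207 207 207 207 207 207 206 204 202 201 194 186 168 179
 201 200 200 199 199 199 199 200 200 201 202 202]
20 [199 200 199 199 199 200 200 200 200 200 199 200 199 200 200 200 200 200
 199 193 179 134  66  67  8
[... 558 characters left out ...]
201 206 207 207 208 209 210 210
 209 208 207 205 204 204 203 202 202 202 201 200 199 198 194 185 176 168
 201 201 201 200 199 200 201 201 201 201 200 200]
-33 [ 74  75  75  74  74  74  74  74  74  74  74  74  74  75  75  75  75  75
  75  74  74  74  69  66  70 106 174 187 200 206 206 207 207 208 208 209
 207 207 205 205 204 203 202 202 201 201 200 198 197 196 193 186 178 144
 201 201 200 200 201 200 201 201 203 203 201 200]
-38 [103 108 106 103 103 107 110 111 114 113 104  93  94  94  96  99 100 104
 108 112 114 115 106 106 110 105 172 186 200 205 206 206 207 207 207 208
 207 206 205 204 204 202 202 203 201 201 200 198 197 196 193 186 180 150
 201 201 200 200 201 201 201 201 202 202 201 200]
```

>>> drive_tool([
  [0, 0, 0, 0.0005, 0, 0, 0],
  [0, 0, 0, 0, 0, 0, 0],
  [0, 0, 0, 0, 0, 0, 0],
  [0, 0, 0, 0, 0, 0, 0],
])

```text
time: 32.85
tool_pos: [0.5486, -0.0168, 0.006]
tcp_rot: [3.131, 0.26, -0.018]
wrist_force: [-13.2, -4.7, 5.0]
width: 0.002
grip_force: 6.7
```

```bash
python3 -c "
from workcell import workorder,status
print(status.read_state()['wrist_force']); print(workorder.finish_job())"
```

```text
[-13.17983438  -4.72484998   4.99795626]
the job is handed in; nothing more can be done
None
```

I handed the job in at 32.9 s: the tare button was pressed to its stop, the stylus is back in its stand, and the bar stands in the wide-gap nest, flush by camera and force readings, with the plate still held at about 14 N (no verdict was returned).

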